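Clear up the handle-trimming bench

TASK

Gather every clay offcut into the green reclaim bin: put in the ones lying on the bench, and tip the pot over the bin to empty out those inside it, then stand the pot upright back on its cork mat. Once all the offcuts are in the bin and the pot is upright again, shut the bin's lid fully, and slide the scraper, blade first, fully home into the slot of the wooden rack. The scraper can be put away at any time; let go of everything at the end and do not disturb the jar, the mug and the plaster cone.

Things in the scene. Friction and masses are not known exactly. Their poses are not given: they have to be found in the camera images.
- pot: blue ceramic pot, open at the top, conical: 76 mm across at the foot, 116 mm at the rim, 68 mm tall, wall 5 mm, about 0.2 kg; it starts on the cork mat with 2 to 4 stubs in it. Origin at the centre of its underside, z up through the mouth. A solid flat lug handle sticks out along its +x: 14 mm thick (along y), from x = 52 to 98 mm, z = 18 to 64 mm
- pot_rim (a point): centre of the pot's mouth, 68 mm above its origin
- pot_handle (a point): the pinching point in the pot's lug handle, 80 mm out along the pot's +x and 46 mm up
- mat: round cork mat, 130 mm across and 4 mm thick, fixed to the bench; origin at the centre of its underside
- bin: green plastic reclaim bin, fixed to the bench, open-topped box 200 x 200 x 80 mm with 5 mm walls and floor; origin at the centre of its underside, its x axis points from the near wall to the hinged far wall
- lid (a joint): angle of the bin's lid about a level hinge along the bin's far (+x) top edge: 0 = shut, 1.8 = fully open, leaning back; starts about upright. Stiff: it stays where it is left (about 1.5 N at its free edge moves it). The lid is a dark green plate 200 x 200 x 8 mm with a black knob on its outer side, 30 mm from the free edge
- lid_handle (a point): the lid knob's grip point, 35 mm off the lid's outer face and 170 mm from the hinge; the knob is on top when the lid is shut and on the far side when it stands open
- lid_hinge (a point): middle of the hinge line; in the lid's frame the plate reaches 200 mm along -x and from z = 0 (inner face) to 8 mm (outer face)
- stub0: starts in the pot: a grey-brown bone-dry clay offcut, a block 22 x 18 x 18 mm (its x, y, z), origin at the centre of its underside; may be absent (None)
- stub1: starts in the pot: a grey-brown bone-dry clay offcut, a block 22 x 18 x 18 mm (its x, y, z), origin at the centre of its underside; may be absent (None)
- stub2: starts in the pot: a grey-brown bone-dry clay offcut, a block 22 x 18 x 18 mm (its x, y, z), origin at the centre of its underside; may be absent (None)
- stub3: starts in the pot: a grey-brown bone-dry clay offcut, a block 22 x 18 x 18 mm (its x, y, z), origin at the centre of its underside; may be absent (None)
- scrap0: lies on the bench: a grey-brown bone-dry clay offcut, a block 30 x 20 x 20 mm (its x, y, z), origin at the centre of its underside; may be absent (None)
- scrap1: lies on the bench: a grey-brown bone-dry clay offcut, a block 30 x 20 x 20 mm (its x, y, z), origin at the centre of its underside; may be absent (None)
- scrap2: lies on the bench: a grey-brown bone-dry clay offcut, a block 30 x 20 x 20 mm (its x, y, z), origin at the centre of its underside; may be absent (None)
- scrap3: lies on the bench: a grey-brown bone-dry clay offcut, a block 30 x 20 x 20 mm (its x, y, z), origin at the centre of its underside; may be absent (None)
- scraper: flat scraper lying on the bench: wooden handle 100 x 22 x 24 mm (its x, y, z) and a steel blade 50 mm wide, 4 mm thick, sticking 55 mm out of the handle's +x end, at 9 to 13 mm height. Origin at the centre of the handle's underside; x points towards the blade. 0.12 kg
- scraper_tip (a point): middle of the blade's front edge, 105 mm along +x from the scraper's origin, 11 mm up
- holder: low wooden scraper rack, 76 x 100 x 26 mm, fixed. A level slot, 62 mm wide, 5 to 17 mm above the bench, 70 mm deep, opens in its face at x = -35 mm and runs along +x, roofed by two dark rails with a 24 mm gap between to look in. Origin at bench level under the slot's middle. When the scraper is fully in, its handle's end meets the face
- holder_mouth (a point): middle of the slot's mouth, 35 mm along -x from the rack's origin and 11 mm above the bench
- mug: raw clay mug, 76 mm across and 75 mm tall; leave it alone; origin at the centre of its underside
- jar: amber glass jar with white cap, 60 mm across, 75 mm tall; leave it alone; origin at the centre of its underside
- cone: small white plaster cone, 56 mm across, 62 mm tall; leave it alone; origin at the centre of its underside

How it is judged:
By the outcome, as a careful person would: the job done as asked, in the order asked, and still so for the second after the job is handed in, with the robot touching nothing.
Of stub0, stub1, stub2, stub3 only 2 to 4 are there at a start; the rules pass over those that are not, and their reading is None.
Of scrap0, scrap1, scrap2, scrap3 only 2 to 4 are there at a start; the rules pass over those that are not, and their reading is None.
At some moment in a run one of pot, scraper, scrap0, scrap1, scrap2, scrap3 may be knocked a few centimetres aside while the robot is not near it.
It also fails if it takes over 210 s, if anything falls off the work surface, if the arm or the gripper's body presses on something with over 40 N, if the wrist force passes 120 N, or if a joint passes its speed limit or range.

ROBOT

A 7-joint arm with a two-finger parallel gripper is mounted at the origin on the work surface. World frame = base frame: x ahead of the robot, y to its left, z up, the work surface at z = 0. Lengths are in mm, angles in degrees, forces in N, time in s.
With the tool pointing down it reaches from about 425 to 925 mm from the base axis. Payload 6.8 kg.
Tool frame: the origin (TCP) lies at the very end of the fingers, on their centre line; the grasp point (between the pads) lies 19 mm behind it; z points along the fingers, y is the line along which they close (so a half turn about z gives the same grasp; the last joint's range is limited). The gripper opens to 88 mm and grips with 3 to 60 N. Pads are 20 mm wide; open, the fingers measure 115 mm over their backs; the gripper's body (75 mm by 178 mm) begins 61 mm behind the grasp point.
Start: joints at [-74.891, 27.33, 1.283, 89.118, -0.659, 63.558, -4.761], TCP at [245.22, 628.899, 222.664] pointing down, gripper open.
Joint ranges: [-169.35, 169.35], [-19.33, 120.38], [-80.79, 83.38], [13.8, 139.57], [-78.32, 258.32], [9.67, 109.79], [-169.56, 169.56]. Speed limits (degrees/s): [136.94, 136.94, 180, 180, 180, 180, 180].

INTERFACE

Orientations are given as a 3x3 rotation matrix whose columns are the frame's x, y, z axes.
In Python, from workcell import ctrl, imaging gives the robot as it stands. The module is installed in compiled form; this text tells all that it offers.
- The arm moves only by the shell command python3 -m jog 'ROWS' [OPENING]. ROWS is JSON, a list of rows, each an object with "slide": the shift along the world's x, y, z in units of 0.5 m (1.0 is 0.5 m), a list of three; "rotation": the turn, a rotation vector about the world's x, y, z in units of 90 degrees (1.0 is 90 degrees), a list of three. A call has 1 to 12 rows; each row shifts and turns the commanded pose from where the row before left it; what a row does not reach is not made up. A row lasts 1/10 s, in which the tool goes at most 50 mm and 8.59 degrees, less where a joint would pass 70% of its speed; a pose out of reach is approached as far as the arm can. A call with a number of a shift or a turn outside -1 to 1 is refused whole. A call with a gripper value outside its range is refused whole. OPENING is the opening, from 0 (shut) to 1 (fully open), set as the call begins (- or left out, the last holds). The fingers move at their own pace and stop on an object; the grip force is fixed at half the most. Time passes only in rows, so rows that do not move let the fingers close. It gives the time, the measured TCP pose, the force, the opening and the grip force at its end, in the units of the state.
- ctrl.get_obs(): the state, without advancing time (a new reading comes with each control period).
- imaging.camera(name): name is "side" or "top" or "wrist"; returns a dict with "image" (400x640x3 uint8, blue, green, red), "fovy" (degrees; the focal length in pixels is half the picture's height over the tangent of half this angle, whatever the lens; pixels are square), "cx", "cy" (the principal point, pixels), "extrinsics" (4x4, takes a point from camera to world coordinates); the wrist camera has in their place "mount" (4x4, takes a point from camera to tool coordinates, whose origin is the TCP and whose axes are the flange's). Camera axes: x right, y down, z forward; pixel columns grow to the right and rows downward; lengths in mm; the calibration is good to about 2 mm. A picture is of the moment at which its call begins: read the wrist's pose just before it. There is no depth.
- ctrl.close_job(): hands the job in; it is judged then, once.
The state is a dict: "time": time; "joint_pos": joint angles; "dq": joint speeds; "joint_torque": joint torques, N m; "tcp_pos": TCP position; "tcp_rot": TCP orientation; "contact_force": force on the tool from outside, world axes, zero at the start; "moment": the same for the moment, N m; "grip_width": opening from 0.0 (shut) to 1.0 (fully open); "gripper_force": force on a finger pad.
Only numpy, scipy, OpenCV 4.12 (cv2) and the standard library are available. Lean on these libraries where they do the work, as an engineer would, in place of code of your own. Each camera call takes 0.05 s, during which the arm holds its last target. There are 200 camera calls.

## Working session

There is one attempt and no reset: what is moved stays moved. The work goes in short steps, Python scripts to look and compute and a shell command to move; the robot and the scene stay as the last step left them, time stands still between calls to the robot, and variables do not carry over. Pictures are saved under pics/ and viewed, at most 14 in all, crops included, and the job is handed in when it is done.

```bash
mkdir -p pics; cat > h.py <<'E'
import numpy as np, cv2
from workcell import ctrl, imaging
def snap(name,fn=None):
    o=ctrl.get_obs(); c=imaging.camera(name)
    if name=="wrist":
        T=np.eye(4);T[:3,:3]=np.array(o["tcp_rot"]);T[:3,3]=o["tcp_pos"]
        c["extrinsics"]=T@np.array(c["mount"])
    c["E"]=np.array(c["extrinsics"]); c["f"]=200/np.tan(np.radians(c["fovy"]/2))
    if fn: cv2.imwrite("pics/"+fn,c["image"])
    return c
def ray(c,u,v):
    d=c["E"][:3,:3]@np.array([(u-c["cx"])/c["f"],(v-c["cy"])/c["f"],1]);return c["E"][:3,3],d
def onz(c,u,v,z):
    o,d=ray(c,u,v);return o+d*(z-o[2])/d[2]
def proj(c,p):
    q=c["E"][:3,:3].T@(np.array(p)-c["E"][:3,3]);return q[:2]/q[2]*c["f"]+[c["cx"],c["cy"]]
E
python3 - <<'E'
from h import *
np.set_printoptions(precision=2,suppress=True)
for n in("top","side","wrist"):
    c=snap(n,n+"0.png");print(n,c["fovy"],c["cx"],c["cy"]);print(c["E"])
    print({k:v for k,v in c.items() if k not in("image","E","extrinsics")})
o=ctrl.get_obs();print(o)
E
```

```text
top 46.22273685766157 318.44319691816736 204.80131451050391
[[   0.08   -0.97    0.22  303.1 ]
 [  -1.     -0.07    0.02   63.33]
 [  -0.     -0.22   -0.97 1237.11]
 [   0.      0.      0.      1.  ]]
{'fovy': 46.22273685766157, 'cx': 318.44319691816736, 'cy': 204.80131451050391, 'f': np.float64(468.63575425487096)}
side 44.03659116164975 318.21982796587537 199.44848627689032
[[    0.95    -0.17     0.25   184.54]
 [   -0.3     -0.59     0.75 -1057.68]
 [    0.02    -0.79    -0.61  1036.57]
 [    0.       0.       0.       1.  ]]
{'fovy': 44.03659116164975, 'cx': 318.21982796587537, 'cy': 199.44848627689032, 'f': np.float64(494.5626343657262)}
wrist 60.15753307645204 320.75547029567394 201.98485092437042
[[  0.36   0.9    0.24 178.84]
 [  0.93  -0.35  -0.1  654.89]
 [ -0.     0.26  -0.97 383.27]
 [  0.     0.     0.     1.  ]]
{'fovy': 60.15753307645204, 'cx': 320.75547029567394, 'cy': 201.98485092437042, 'mount': array([[   0.  ,   -0.97,   -0.26,   71.29],
       [   1.  ,    0.  ,    0.  ,    0.4 ],
       [  -0.  ,   -0.26,    0.97, -161.5 ],
       [   0.  ,    0.  ,    0.  ,    1.  ]]), 'f': np.float64(345.3129849764358)}
{'time': 0.15, 'joint_pos': array([-74.89,  27.36,   1.28,  89.16,  -0.66,  63.56,  -4.76]), 'dq': array([-0.01, -0.16,  0.16, -0.19, -0.  ,  0.06, -0.  ]), 'joint_torque': array([  0.  , -58.33,   1.54, -27.29,  -0.05,   0.01,   0.  ]), 'tcp_pos': array([245.07, 628.45, 221.93]), 'tcp_rot': array([[-0.93,  0.36, -0.  ],
       [ 0.36,  0.93, -0.  ],
       [-0.  , -0.  , -1.  ]]), 'contact_force': array([ 0.62, -0.03,  0.12]), 'moment': array([-0.06, -0.03, -0.  ]), 'gripper_force': 0.0, 'grip_width': 1.000876143325929}
```

View pics/top0.png

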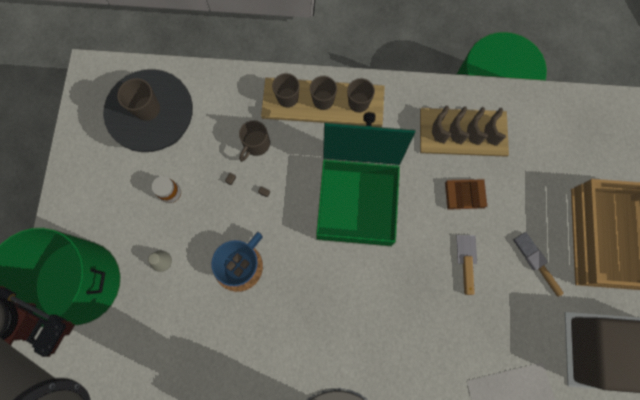

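View pics/side0.png

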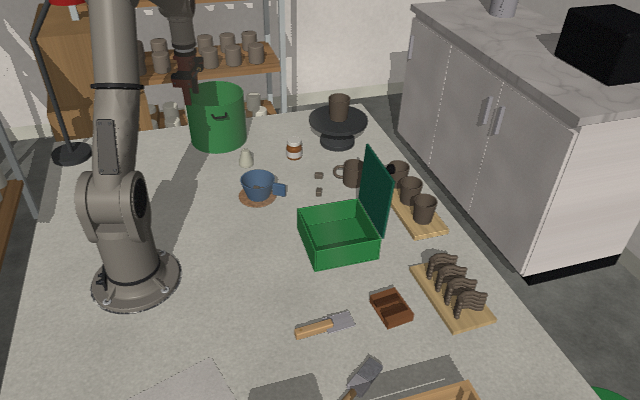

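```bash
python3 - <<'E'
from h import *
np.set_printoptions(precision=1,suppress=True)
t=snap("top");s=snap("side")
cv2.imwrite("pics/t1.png",cv2.resize(t["image"][85:305,110:500],None,fx=2,fy=2,interpolation=cv2.INTER_CUBIC))
cv2.imwrite("pics/s1.png",cv2.resize(s["image"][130:350,225:425],None,fx=2.7,fy=2.7,interpolation=cv2.INTER_CUBIC))
for c in(t,s):
    hsv=cv2.cvtColor(c["image"],cv2.COLOR_BGR2HSV)
    for nm,lo,hi in(("blue",(95,90,30),(125,255,255)),("green",(60,120,30),(90,255,255)),("orange",(5,70,40),(22,255,255))):
        m=cv2.inRange(hsv,lo,hi)
        n,l,st,ce=cv2.connectedComponentsWithStats(m)
        for i in range(1,n):
            if st[i,4]>60: print(nm,st[i],ce[i],onz(c,*ce[i],0)[:2])
E
```

```text
blue [ 212  233   50   52 1358] [234.5 260.5] [418.2 298.4]
green [ 458   32   89   48 3032] [504.9  57.6] [1064.4 -419.7]
green [ 317  124   98  121 9035] [360.3 183.4] [653.4 -20.7]
green [   0  228  120   96 8360] [ 58.5 273.4] [349.9 755.4]
orange [ 261   78  124   48 3147] [321.3 105.5] [874.9 102.6]
orange [ 420  108   89   48 2038] [460.2 137.8] [ 806.5 -292. ]
orange [440 109  22  24 281] [449.3 119.1] [ 860.3 -260.8]
orange [457 110  23  23 266] [467.  119.5] [ 862.7 -310.6]
orange [474 110  23  24 258] [484.7 120.1] [ 864.4 -360.4]
orange [ 445  179   42   30 1149] [465.7 193.6] [ 646.1 -308.3]
orange [ 571  178   69  112 7089] [606.5 233.4] [ 564.3 -682.6]
orange [159 181  19  20 115] [170.9 193. ] [588.  492.5]
orange [219 249  44  43 347] [248.5 277.4] [377.  256.6]
orange [463 256  11  39 374] [468.2 275.2] [ 426.1 -315.9]
orange [539 266  24  30 245] [550.9 280.9] [ 427.5 -530.7]
blue [241 170  32  31 203] [253.6 179.8] [411.6 384.5]
blue [273 183  12  13 136] [278.6 189.1] [484.9 306.5]
green [ 205   81   32   72 1267] [219.9 120.6] [359.2 850.3]
green [186 105  18  4
[... 642 characters left out ...]
18  49 349] [ 53.8 121.1] [-310.1 1025.3]
orange [261 100  16  15 135] [268.2 106.8] [585.6 920.7]
orange [178 109  10  17 105] [182.6 117.3] [209.6 920.4]
orange [286 145  16   8  94] [293.7 148.7] [604.4 549.5]
orange [   0  179   24   92 1092] [  8.1 212.6] [-387.5  417.9]
orange [239 189  37  19 276] [254.7 200. ] [392.1 267.6]
orange [ 391  188   58   53 1121] [416.8 219.8] [879.   21.1]
orange [ 409  263   88   72 1956] [450.1 303.6] [ 808.8 -324.1]
orange [ 369  287   45   43 1154] [391.  307.7] [ 648.4 -292.3]
orange [294 319  39  21 427] [312.7 328.8] [ 427.4 -299.3]
orange [398 379  83  21 877] [448.1 392.6] [ 673.6 -556.8]
orange [342 389  15  11  98] [349.7 394.8] [ 455.7 -497.8]
```

View pics/t1.png

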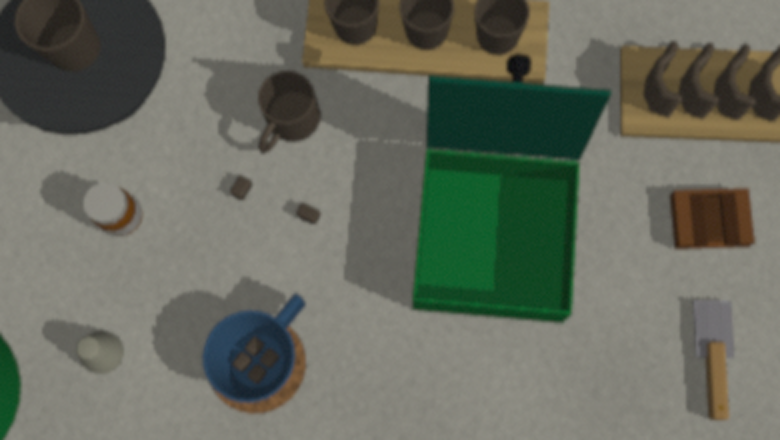

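View pics/s1.png

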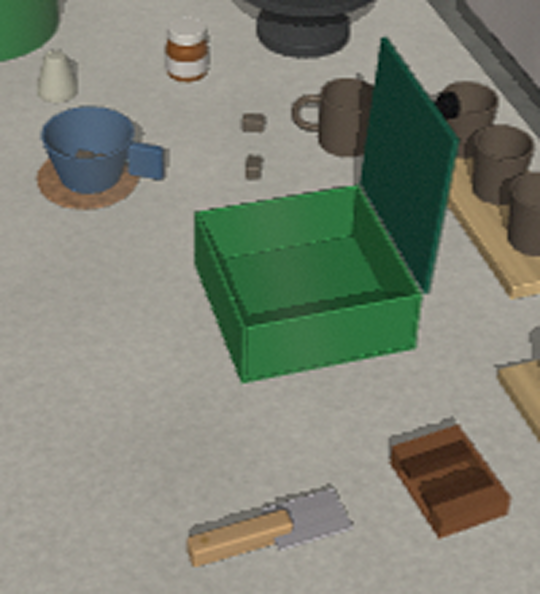

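```bash
python3 -m jog '[{"slide":[0.065,-0.066,0.05],"rotation":[0,0,0]},{"slide":[0.065,-0.066,0.05],"rotation":[0,0,0]},{"slide":[0.065,-0.066,0],"rotation":[0,0,0]},{"slide":[0.065,-0.066,0],"rotation":[0,0,0]},{"slide":[0.065,-0.066,0],"rotation":[0,0,0]},{"slide":[0.065,-0.066,0],"rotation":[0,0,0]},{"slide":[0.065,-0.066,0],"rotation":[0,0,0]},{"slide":[0.065,-0.066,0],"rotation":[0,0,0]},{"slide":[0.05,-0.066,0],"rotation":[0,0,0]},{"slide":[0,-0.066,0],"rotation":[0,0,0]},{"slide":[0,0,0],"rotation":[0,0,0]}]' 1; python3 - <<'E'
from h import *
np.set_printoptions(precision=3,suppress=True)
c=snap("wrist","w1.png");o=ctrl.get_obs();print(o["time"],o["tcp_pos"],o["joint_pos"])
E
```

```text
time: 1.35
tcp_pos: [529.0, 295.9, 270.2]
tcp_rot: [[-0.929, 0.371, 0.0], [0.371, 0.929, -0.003], [-0.001, -0.002, -1.0]]
contact_force: [-0.1, 0.1, 0.1]
grip_width: 1.001
gripper_force: 0.0
1.4 [527.898 299.279 270.333] [-43.012  18.607   9.715  96.22   -3.353  65.47   36.016]
```

View pics/w1.png

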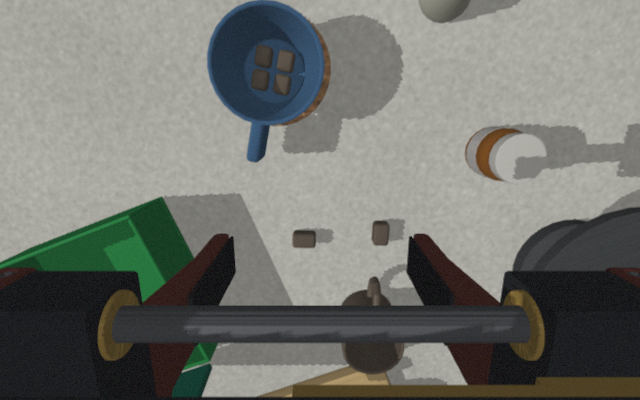

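```bash
cat >> h.py <<'E'
def blobs(c,lo,hi,amin,amax,roi=(0,0,640,400)):
    hsv=cv2.cvtColor(c["image"],cv2.COLOR_BGR2HSV);m=cv2.inRange(hsv,lo,hi)
    k=np.zeros_like(m);k[roi[1]:roi[3],roi[0]:roi[2]]=255
    cs,_=cv2.findContours(m&k,cv2.RETR_EXTERNAL,cv2.CHAIN_APPROX_NONE)
    return [q[:,0,:] for q in cs if amin<cv2.contourArea(q)<amax]
def rect(c,q,z):
    p=np.array([onz(c,u,v,z)[:2] for u,v in q],np.float32)
    (x,y),(w,h),a=cv2.minAreaRect(p)
    if w<h: a+=90
    return x,y,max(w,h),min(w,h),(a+90)%180-90
E
python3 - <<'E'
from h import *
np.set_printoptions(precision=1,suppress=True)
w=snap("wrist")
hsv=cv2.cvtColor(w["image"],cv2.COLOR_BGR2HSV)
for u,v in((304,239),(381,228),(381,240),(320,235),(260,300),(255,145),(230,60),(340,200)): print((u,v),hsv[v,u])
for q in blobs(w,(0,25,20),(20,255,125),100,900,(240,200,410,265)): print("scrap",q.mean(0),np.array(rect(w,q,20)))
b=blobs(w,(95,90,30),(125,255,255),500,50000,(150,0,400,200))
for q in b: print("pot",q.min(0),q.max(0),len(q))
t=snap("top")
print(t["image"].mean())
for q in blobs(t,(0,25,20),(20,255,125),15,400,(215,165,280,205)): print("scrapT",q.mean(0),np.array(rect(t,q,20)))
cv2.imwrite("pics/t2.png",t["image"])
# bin rim corners from top crop & lid
for u,v in((427,153),(578,160),(567,317),(415,305)): print("bin",onz(t,110+u/2,85+v/2,80)[:2])
for u,v in((672,188),(752,188),(752,244),(677,248)): print("holder",onz(t,110+u/2,85+v/2,26)[:2])
for u,v in((697,300),(731,302),(732,357),(696,353)): print("blade",onz(t,110+u/2,85+v/2,13)[:2])
for u,v in((711,342),(724,342),(727,415),(714,417)): print("handle",onz(t,110+u/2,85+v/2,24)[:2])
E
```

```text
(304, 239) [18 49 88]
(381, 228) [15 45 80]
(381, 240) [13 53 86]
(320, 235) [ 21  15 122]
(260, 300) [ 30   8 124]
(255, 145) [105 122 100]
(230, 60) [107 106  65]
(340, 200) [ 30  11 170]
scrap [301.3 240.4] [603.7 242.8  28.1  23.2  67.1]
scrap [377.1 234.5] [632.  335.8  31.3  20.7 -23.2]
pot [205   3] [320 163] 404
103.69877083333333
scrapT [220.9 199.2] [577.8 348.2  34.7  30.8 -82.9]
scrapT [263.5 191. ] [607.2 237.9  30.6  18.3  67.3]
scrapT [220.7 179.9] [631.8 345.3  84.2  54.1   7.1]
bin [682.4  82.8]
bin [ 687.5 -112.2]
bin [ 482.4 -106.2]
bin [483.3  83.2]
holder [ 675.5 -247.5]
holder [ 683.5 -354.4]
holder [ 606.3 -354.1]
holder [ 593.5 -255.4]
blade [ 528.2 -286. ]
blade [ 528.9 -330.7]
blade [ 456.5 -332.1]
blade [ 458.2 -285.4]
handle [ 472.5 -301.4]
handle [ 473.7 -318.2]
handle [ 380.9 -322.2]
handle [ 377.1 -305.8]
```

```bash
python3 -m jog '[{"slide":[0.07,0.026,-0.06],"rotation":[0,0,0]},{"slide":[0.07,0.026,-0.06],"rotation":[0,0,0]},{"slide":[0.07,0.026,-0.06],"rotation":[0,0,0]},{"slide":[0,0,-0.09],"rotation":[0,0,0]},{"slide":[0,0,-0.09],"rotation":[0,0,0]},{"slide":[0,0,-0.08],"rotation":[0,0,0]},{"slide":[0,0,-0.05],"rotation":[0,0,0]},{"slide":[0,0,-0.02],"rotation":[0,0,0]},{"slide":[0,0,-0.01],"rotation":[0,0,0]},{"slide":[0,0,0],"rotation":[0,0,0]}]' 1; python3 -m jog '[{"slide":[0,0,0],"rotation":[0,0,0]},{"slide":[0,0,0],"rotation":[0,0,0]},{"slide":[0,0,0],"rotation":[0,0,0]},{"slide":[0,0,0],"rotation":[0,0,0]},{"slide":[0,0,0],"rotation":[0,0,0]}]' 0
```

```text
time: 2.5
tcp_pos: [632.1, 342.3, 10.7]
tcp_rot: [[-0.932, 0.362, 0.001], [0.362, 0.932, 0.001], [-0.0, 0.001, -1.0]]
contact_force: [0.5, 0.6, 0.2]
grip_width: 1.0
gripper_force: 0.0
time: 3.0
tcp_pos: [632.1, 341.3, 10.5]
tcp_rot: [[-0.932, 0.363, 0.0], [0.363, 0.932, 0.0], [-0.0, 0.0, -1.0]]
contact_force: [0.9, -0.5, -0.1]
grip_width: 0.581
gripper_force: 0.0
```

```bash
python3 -m jog '[{"slide":[0,-0.004,-0.01],"rotation":[0,0,0]},{"slide":[0,0,0],"rotation":[0,0,0]},{"slide":[0,0,0],"rotation":[0,0,0]},{"slide":[0,0,0],"rotation":[0,0,0]},{"slide":[0,0,0],"rotation":[0,0,0]},{"slide":[0,0,0],"rotation":[0,0,0]}]' 0
```

```text
time: 3.6
tcp_pos: [632.0, 339.3, 5.2]
tcp_rot: [[-0.932, 0.363, 0.0], [0.363, 0.932, 0.0], [-0.0, 0.0, -1.0]]
contact_force: [-0.6, -0.1, -0.2]
grip_width: 0.221
gripper_force: 30.0
```

```bash
python3 -m jog '[{"slide":[0,0,0.1],"rotation":[0,0,0]},{"slide":[0,0,0.1],"rotation":[0,0,0]},{"slide":[-0.01,-0.05,0.08],"rotation":[0,0,0.09]},{"slide":[-0.015,-0.08,0.02],"rotation":[0,0,0.09]},{"slide":[-0.015,-0.09,0],"rotation":[0,0,0.09]},{"slide":[-0.015,-0.09,0],"rotation":[0,0,0.09]},{"slide":[-0.015,-0.09,0],"rotation":[0,0,0.09]},{"slide":[-0.015,-0.09,0],"rotation":[0,0,0.09]},{"slide":[-0.015,-0.09,0],"rotation":[0,0,0.09]},{"slide":[-0.015,-0.09,0],"rotation":[0,0,0.09]},{"slide":[-0.01,-0.03,-0.06],"rotation":[0,0,0.09]},{"slide":[0,0,-0.08],"rotation":[0,0,0.09]}]' 0;  python3 -m jog '[{"slide":[0,0,-0.06],"rotation":[0,0,0.08]},{"slide":[0,0,0],"rotation":[0,0,0]}]' 0
```

```text
time: 4.8
tcp_pos: [570.8, -15.3, 86.7]
tcp_rot: [[-0.505, -0.863, 0.005], [-0.863, 0.505, -0.002], [-0.001, -0.005, -1.0]]
contact_force: [1.0, -0.4, -0.2]
grip_width: 0.226
gripper_force: 30.0
time: 5.0
tcp_pos: [566.3, -11.4, 51.8]
tcp_rot: [[-0.392, -0.92, -0.007], [-0.92, 0.392, -0.0], [0.003, 0.007, -1.0]]
contact_force: [0.5, 0.4, -1.1]
grip_width: 0.225
gripper_force: 30.0
```

```bash
python3 - <<'E'
from h import *
np.set_printoptions(precision=1,suppress=True)
t=snap("top")
c=cv2.resize(t["image"][150:305,190:290],None,fx=4,fy=4,interpolation=cv2.INTER_CUBIC)
# pot: blue mask in top
for q in blobs(t,(95,70,25),(125,255,255),100,5000,(195,220,285,305)): print(q.min(0),q.max(0))
w=cv2.imread("pics/w1.png");print(ctrl.get_obs()["joint_pos"])
cv2.imwrite("pics/t3.png",t["image"])
E
```

```text
[212 233] [261 285]
[  0.7  30.   -7.6 110.9   5.9  39.7 146.4]
```

```bash
python3 -m jog '[{"slide":[0,0,0],"rotation":[0,0,0]},{"slide":[0,0,0],"rotation":[0,0,0]},{"slide":[0,0,0],"rotation":[0,0,0]},{"slide":[0,0,0.1],"rotation":[0,0,0]},{"slide":[0,0,0.09],"rotation":[0,0,0]},{"slide":[0.01,0.08,0.03],"rotation":[0,0,0]},{"slide":[0.015,0.09,0],"rotation":[0,0,0]},{"slide":[0.015,0.09,0],"rotation":[0,0,0]},{"slide":[0.015,0.09,0],"rotation":[0,0,0]},{"slide":[0.015,0.08,-0.05],"rotation":[0,0,0]},{"slide":[0.008,0.07,-0.06],"rotation":[0,0,0]},{"slide":[0,0,0],"rotation":[0,0,0]}]' 0.6; python3 - <<'E'
from h import *
np.set_printoptions(precision=1,suppress=True)
o=ctrl.get_obs();w=snap("wrist","w2.png");print(o["tcp_pos"],o["tcp_rot"],o["joint_pos"])
for q in blobs(w,(0,30,20),(22,255,115),300,3000,(150,100,480,320)): print("scrap",q.mean(0),np.array(rect(w,q,20)))
t=snap("top");
for q in blobs(t,(0,25,20),(20,255,125),15,400,(215,165,280,205)): print("scrapT",q.mean(0),np.array(rect(t,q,20)))
E
```

```text
time: 6.25
tcp_pos: [605.0, 245.9, 107.0]
tcp_rot: [[-0.385, -0.923, -0.005], [-0.923, 0.385, 0.002], [0.0, 0.005, -1.0]]
contact_force: [-0.6, -0.7, -0.2]
grip_width: 0.603
gripper_force: 0.0
[605.  245.9 107. ] [[-0.4 -0.9 -0. ]
 [-0.9  0.4  0. ]
 [ 0.   0.  -1. ]] [-19.6  32.7 -10.9  97.    7.3  51.2 123.9]
scrap [418.7 284.2] [562.8 333.9 100.4  33.4 -67.8]
scrap [208.5 277.6] [704.9 269.4  94.3  60.3  -9.3]
scrap [314.3 197.3] [606.2 237.6  30.7  18.8  67.3]
scrapT [250.5 199.3] [580.9 271.8  44.6  36.8 -66.3]
scrapT [235.9 182.1] [630.  316.3  97.6  17.2  26.7]
```

```bash
python3 -m jog '[{"slide":[0,-0.009,-0.08],"rotation":[0,0,0]},{"slide":[0,0,-0.07],"rotation":[0,0,0]},{"slide":[0,0,-0.04],"rotation":[0,0,0]},{"slide":[0,0,-0.014],"rotation":[0,0,0]},{"slide":[0,0,0],"rotation":[0,0,0]}]' 0.6;python3 -m jog '[{"slide":[0,0,0],"rotation":[0,0,0]},{"slide":[0,0,0],"rotation":[0,0,0]},{"slide":[0,0,0],"rotation":[0,0,0]},{"slide":[0,0,0],"rotation":[0,0,0]},{"slide":[0,0,0],"rotation":[0,0,0]},{"slide":[0,0,0],"rotation":[0,0,0]}]' 0
```

```text
time: 6.85
tcp_pos: [609.1, 233.2, 8.7]
tcp_rot: [[-0.394, -0.919, 0.0], [-0.919, 0.394, -0.001], [0.001, -0.001, -1.0]]
contact_force: [0.2, 0.1, -0.2]
grip_width: 0.599
gripper_force: 0.0
time: 7.45
tcp_pos: [608.7, 234.9, 8.7]
tcp_rot: [[-0.392, -0.92, 0.001], [-0.92, 0.392, 0.0], [-0.0, -0.0, -1.0]]
contact_force: [-1.1, -0.0, 4.8]
grip_width: 0.223
gripper_force: 30.0
```

```bash
python3 -m jog '[{"slide":[0,0,0.1],"rotation":[0,0,0]},{"slide":[0,0,0.1],"rotation":[0,0,0]},{"slide":[-0.01,-0.04,0.08],"rotation":[0,0,0]},{"slide":[-0.03,-0.09,0],"rotation":[0,0,0]},{"slide":[-0.03,-0.09,0],"rotation":[0,0,0]},{"slide":[-0.03,-0.09,0],"rotation":[0,0,0]},{"slide":[-0.03,-0.09,-0.02],"rotation":[0,0,0]},{"slide":[0,-0.01,-0.08],"rotation":[0,0,0]},{"slide":[0,0,-0.08],"rotation":[0,0,0]},{"slide":[0,0,0],"rotation":[0,0,0]}]' 0; python3 -m jog '[{"slide":[0,0,0],"rotation":[0,0,0]},{"slide":[0,0,0],"rotation":[0,0,0]},{"slide":[0,0,0],"rotation":[0,0,0]},{"slide":[0,0,0.08],"rotation":[0,0,-0.09]},{"slide":[0,0,0.1],"rotation":[0,0,-0.09]},{"slide":[0,0,0.1],"rotation":[0,0,-0.09]},{"slide":[-0.04,0.07,0.06],"rotation":[0,0,-0.09]},{"slide":[-0.04,0.07,0],"rotation":[0,0,-0.09]},{"slide":[-0.04,0.07,0],"rotation":[0,0,-0.09]},{"slide":[0,0,0],"rotation":[0,0,0]},{"slide":[0,0,0],"rotation":[0,0,0]}]' 0.6
python3 - <<'E'
from h import *
np.set_printoptions(precision=1,suppress=True)
o=ctrl.get_obs();w=snap("wrist","w3.png");print(o["tcp_pos"],o["tcp_rot"],o["joint_pos"])
t=snap("top","t4.png")
tt=cv2.resize(t["image"][85:305,110:500],(780,440),interpolation=cv2.INTER_CUBIC)
cv2.imwrite("pics/comb.png",np.vstack([tt[200:],cv2.resize(w["image"],(576,360))[:, :].copy() if 0 else cv2.copyMakeBorder(cv2.resize(w["image"],(560,350)),0,0,0,220,0)]))
E
```

```text
time: 8.45
tcp_pos: [539.5, 28.7, 54.0]
tcp_rot: [[-0.393, -0.92, -0.009], [-0.92, 0.393, -0.001], [0.005, 0.008, -1.0]]
contact_force: [-1.0, -0.2, 0.2]
grip_width: 0.226
gripper_force: 30.0
time: 9.55
tcp_pos: [483.7, 135.4, 229.4]
tcp_rot: [[-0.948, -0.319, 0.002], [-0.319, 0.948, 0.001], [-0.002, -0.0, -1.0]]
contact_force: [0.6, -1.0, -0.0]
grip_width: 0.6
gripper_force: 0.0
[483.7 135.4 229.4] [[-0.9 -0.3  0. ]
 [-0.3  0.9  0. ]
 [-0.  -0.  -1. ]] [-18.7  10.8  -4.7 111.8   1.1  57.4  84.8]
```

View pics/comb.png

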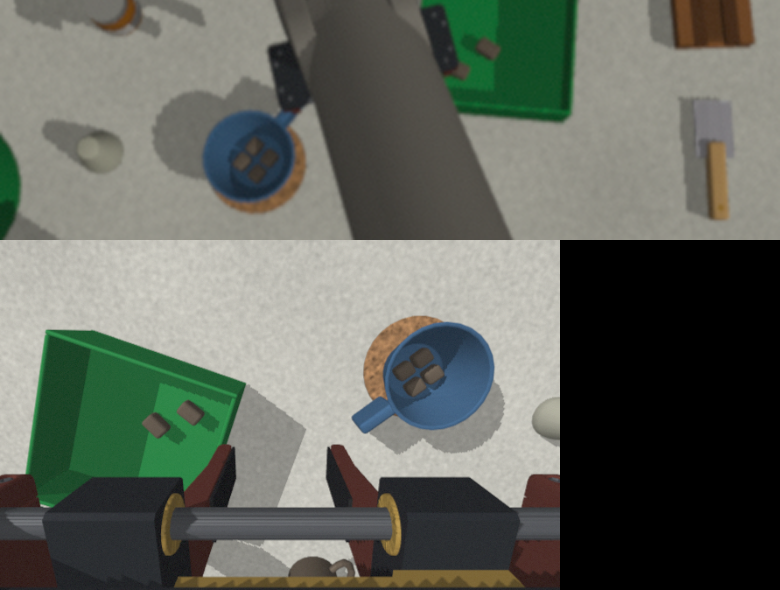

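```bash
cat >> h.py <<'E'
def pot(c,roi,z0=4):
    q=max(blobs(c,(95,70,20),(125,255,255),300,90000,roi),key=len)
    P=np.array([onz(c,u,v,z0+68)[:2] for u,v in q]);
    H=cv2.convexHull(P.astype(np.float32))[:,0]
    ctr=P.mean(0);best=None
    from scipy.optimize import least_squares
    f=least_squares(lambda a:np.hypot(*(P-a).T)-58,ctr,loss="soft_l1",f_scale=1.5)
    a=f.x; r=np.hypot(*(P-a).T)
    G=np.array([onz(c,u,v,z0+64)[:2] for u,v in q]);h=G[np.hypot(*(G-a).T)>66]
    return a,np.median(abs(r-58)),h.mean(0),np.degrees(np.arctan2(*((h.mean(0)-a)[::-1]))),r.max()
E
python3 - <<'E'
from h import *
np.set_printoptions(precision=1,suppress=True)
w=snap("wrist");print(pot(w,(380,60,600,300)))
t=snap("top");print(pot(t,(195,220,262,300)))
R=[[-0.929,0.371,0],[0.371,0.929,-0.003],[-0.001,-0.002,-1]]
T=np.eye(4);T[:3,:3]=R;T[:3,3]=[527.9,299.3,270.3];w["E"]=T@np.array(w["mount"]);w["image"]=cv2.imread("pics/w1.png");print(pot(w,(150,0,400,200)))
t["image"]=cv2.imread("pics/top0.png");print(pot(t,(195,220,270,300)))
# mat centre
for cc,roi in((snap("wrist"),(380,60,600,300)),):
    hsv=cv2.cvtColor(cc["image"],cv2.COLOR_BGR2HSV);m=cv2.inRange(hsv,(5,70,40),(22,255,255))
    v,u=np.nonzero(m);k=(u>400)&(u<580)&(v>70)&(v<250)
    P=np.array([onz(cc,a,b,4)[:2] for a,b in zip(u[k],v[k])])
    H=cv2.convexHull(P.astype(np.float32))[:,0]
    from scipy.optimize import least_squares
    f=least_squares(lambda a:np.hypot(*(H-a).T)-65,P.mean(0),loss="soft_l1",f_scale=1);print("mat",f.x,f.fun.round(1))
E
```

```text
(array([406.5, 284.2]), np.float64(1.6088099961150881), array([471.7, 231.5]), np.float64(-38.9600396060222), np.float64(97.1381354350077))
(array([408.7, 284.2]), np.float64(3.2483540026807027), array([463. , 241.4]), np.float64(-38.28375154460913), np.float64(73.12957174388069))
(array([405.8, 289.3]), np.float64(2.1020352724967175), array([474.9, 246.5]), np.float64(-31.788651489086632), np.float64(93.58085776443994))
(array([409.4, 283.7]), np.float64(3.684545590847165), array([474.6, 235.7]), np.float64(-36.34177218934823), np.float64(92.01956236014733))
mat [401.8 288.2] [ -1.3  -1.9 -52.2  -1.5  -1.   -0.9  -0.7  -1.   -0.6  -0.7  -0.3  -0.3
  -0.3   0.1   0.3   0.1  -0.1   0.1   0.2   0.5   0.5   0.1   0.1   0.2
   0.2  -0.   -0.1  -0.1   0.    0.1  -0.1  -0.2  -0.3  -0.3  -0.6  -0.9
  -1.2  -1.5]
```

```bash
python3 -m jog '[{"slide":[0.06,-0.07,0.03],"rotation":[0,0,-0.05]},{"slide":[0.06,-0.07,0.03],"rotation":[0,0,-0.05]},{"slide":[0.06,-0.07,0.03],"rotation":[0,0,-0.05]},{"slide":[0.06,-0.07,0.03],"rotation":[0,0,-0.057]},{"slide":[0,0,0.04],"rotation":[0,-0.09,0]},{"slide":[0,0,0.04],"rotation":[0,-0.09,0]},{"slide":[0,0,0],"rotation":[0,-0.09,0]},{"slide":[0,0,0],"rotation":[0,-0.09,0]},{"slide":[0,0,0],"rotation":[0,-0.09,0]},{"slide":[0,0,0],"rotation":[0,-0.09,0]},{"slide":[0,0,0],"rotation":[0,-0.09,0]},{"slide":[0,0,0],"rotation":[0,-0.09,0]}]';python3 -m jog '[{"slide":[0,0,0],"rotation":[0,-0.09,0]},{"slide":[0,0,0],"rotation":[0,-0.09,0]},{"slide":[0,0,0],"rotation":[0,-0.09,0]},{"slide":[0,0,0],"rotation":[0,-0.09,0]},{"slide":[0,0,0],"rotation":[0,-0.09,0]},{"slide":[0,0,0],"rotation":[0,0,0]}]'; python3 -c "
from h import *
print(ctrl.get_obs()['joint_pos'].round(1))"
```

```text
time: 11.0
tcp_pos: [608.0, -31.5, 330.3]
tcp_rot: [[-0.673, 0.065, 0.737], [0.012, 0.997, -0.077], [-0.739, -0.043, -0.672]]
contact_force: [-0.3, -1.3, -0.3]
grip_width: 0.6
gripper_force: 0.0
time: 11.6
tcp_pos: [602.0, -66.9, 319.1]
tcp_rot: [[-0.544, 0.159, 0.824], [0.009, 0.983, -0.184], [-0.839, -0.093, -0.536]]
contact_force: [0.2, 0.6, 0.0]
grip_width: 0.605
gripper_force: 0.0
[-12.8  -2.2   2.7 136.4 115.9  21.3 -33.8]
```

```bash
cat > kin.py <<'E'
import numpy as np, itertools
from scipy.spatial.transform import Rotation as Ro
from scipy.optimize import least_squares
rad=np.radians
def fk(q,p,s):
    d1,L1,a,L2,b,L3,a6,o1,o7=p[:9]
    R=Ro.identity();t=np.zeros(3)
    def tr(x,z):
        nonlocal t;t=t+R.apply([x,0,z])
    def rz(x):
        nonlocal R;R=R*Ro.from_euler("z",x,degrees=True)
    def ry(x):
        nonlocal R;R=R*Ro.from_euler("y",x,degrees=True)
    rz(s[0]*q[0]+o1);tr(0,d1);ry(q[1]);rz(s[1]*q[2]);tr(a,L1);ry(q[3]);tr(b,L2);rz(s[2]*q[4]);ry(q[5]);tr(a6,L3);rz(s[3]*q[6]+o7)
    return t,R.as_matrix()
D=[([-74.891,27.33,1.283,89.118,-0.659,63.558,-4.761],[245.22,628.9,222.66],158.8),
([-43.012,18.607,9.715,96.22,-3.353,65.47,36.016],[527.9,299.3,270.3],158.2),
([-19.6,32.7,-10.9,97,7.3,51.2,123.9],[605,245.9,107],247.4),
([-18.7,10.8,-4.7,111.8,1.1,57.4,84.8],[483.7,135.4,229.4],198.6),
([-12.8,-2.2,2.7,136.4,115.9,21.3,-33.8],[602,-66.9,319.1],[[-0.544,0.159,0.824],[0.009,0.983,-0.184],[-0.839,-0.093,-0.536]]),
([0.7,30,-7.6,110.9,5.9,39.7,146.4],[566.3,-11.4,51.8],246.9)]
def Rof(y):
    if not np.isscalar(y): return np.array(y)
    c,s=np.cos(rad(y)),np.sin(rad(y));return np.array([[c,s,0],[s,-c,0],[0,0,-1]])
if __name__=="__main__":
    res=[]
    for s in itertools.product((1,-1),repeat=4):
        for o1,o7 in itertools.product((0,90,180,-90),(0,90,180,-90)):
            def f(p):
                out=[]
                for q,t,y in D:
                    T,R=fk(q,p,s);out+=list((T-t)/2)+list((R-Rof(y)).ravel()*50)
                return out
            r=least_squares(f,[300,400,0,400,0,250,0,o1,o7],max_nfev=60)
            res.append((r.cost,s,r.x.round(1)))
    res.sort(key=lambda x:x[0])
    for r in res[:4]: print(r)
E
python3 kin.py
```

```text
(np.float64(57.100242349217964), (-1, -1, -1, -1), array([307.9, 530.4,   0. , 484.1,  -1.3, 341.9,   3.2,  -5.8,  84.7]))
(np.float64(57.100242349228054), (-1, -1, -1, -1), array([307.9, 530.4,   0. , 484.1,  -1.3, 341.9,   3.2,  -5.8,  84.7]))
(np.float64(57.10024234923601), (-1, -1, -1, -1), array([307.9, 530.4,   0. , 484.1,  -1.3, 341.9,   3.2,  -5.8,  84.7]))
(np.float64(57.100242349244674), (-1, -1, -1, -1), array([307.9, 530.4,   0. , 484.1,  -1.3, 341.9,   3.2,  -5.8,  84.7]))
```

```bash
cat > plan.py <<'E'
from kin import *
P=[307.9,530.4,0,484.1,-1.3,341.9,3.2,-5.8,84.7];S=(-1,)*4
lo=np.array([-169.35,-19.33,-80.79,13.8,-78.32,9.67,-169.56])+3;hi=np.array([169.35,120.38,83.38,139.57,258.32,109.79,169.56])-3
def ik(t,R,q0,reg=0.003):
    def f(q):
        T,r=fk(q,P,S);return np.r_[(T-t)/5,(r-R).ravel()*40,(q-q0)*reg]
    r=least_squares(f,np.clip(q0,lo+.1,hi-.1),bounds=(lo,hi),max_nfev=25);T,rr=fk(r.x,P,S)
    return r.x,np.linalg.norm(T-t)+np.degrees(np.arccos(np.clip((np.trace(R.T@rr)-1)/2,-1,1)))*2
def R0(psi):  # tool down, handle az psi -> tool x = -handle
    return Rof(psi+180)
if __name__=="__main__":
    import sys
    M=np.array([580,-12,200.])
    seed0=np.array([0,20,0,100,0,60,85.])
    out=[]
    for phi in range(0,360,45):
        k=Ro.from_rotvec(np.cross([0,0,1],[np.cos(rad(phi)),np.sin(rad(phi)),0]))
        for rel in (-90,0,90,180):
            if rel==0: continue  # mouth toward handle
            psi=phi-rel
            best=0
            q=seed0.copy()
            d=(R0(psi))
            q[6]=85+((180-(psi+180)+180)%360-180)*-1*(-1)
            ths=range(0,126,9)
            for th in ths:
                R=Ro.from_rotvec(k.as_rotvec()*rad(th)).as_matrix()@R0(psi)
                q,e=ik(M-R@np.array([80,0,-41.]),R,q)
                if e>4:
                    break
                best=th;qb=q
            out.append((best,phi,rel,qb.round(0)))
    for o in sorted(out,key=lambda o:-o[0])[:12]: print(o)
E
time python3 plan.py
```

```text
(117, 90, -90, array([ -50.,   67.,   21.,  106.,   60.,  105., -167.]))
(117, 90, 90, array([-49.,  76.,  34.,  85.,  61., 100.,  32.]))
(117, 90, 180, array([-73.,  84.,  62.,  97.,  40.,  82., -43.]))
(117, 135, 90, array([-47.,  65.,  16., 113., 100., 103.,  -5.]))
(117, 135, 180, array([-88.,  87.,  61., 127.,  77.,  52., -98.]))
(117, 225, -90, array([ 73.,  93., -59., 112., -67.,  55., 167.]))
(117, 270, -90, array([ 41.,  77., -37.,  83., -58.,  99., 135.]))
(117, 270, 90, array([ 43.,  69., -24., 104., -57., 104., -27.]))
(117, 270, 180, array([  43.,   65.,  -29.,   95.,  -62.,  107., -130.]))
(72, 45, -90, array([ -49.,   61.,   42.,   82.,    9.,  105., -141.]))
(72, 45, 90, array([-34.,  66.,  40.,  66.,  16., 107.,  46.]))
(72, 315, -90, array([ 30.,  73., -57.,  65.,  -3., 107., 114.]))
real	0m4.009s
user	0m4.308s
sys	0m0.119s
```

```bash
python3 - <<'E'
from plan import *
import sys
from h import ctrl
o=ctrl.get_obs();R=np.array(o["tcp_rot"]);print(o["tcp_pos"].round(0))
Rt=Rof(180)
print("rotvec/90deg to down,x az180:",(Ro.from_matrix(Rt@R.T).as_rotvec()/(np.pi/2)).round(3))
Rt=Rof(142);print("to az142:",(Ro.from_matrix(Rt@R.T).as_rotvec()/(np.pi/2)).round(3))
# path check for psi options
M=np.array([580,-12,200.])
for psi in(0,-20,-38,-60,-90):
    # upright reached from pick pose
    q=np.array([-20,15,0,110,0,57,85-psi*-1.]);Q=[]
    for th in range(0,127,6):
        RR=Ro.from_euler("x",-th,degrees=True).as_matrix()@R0(psi)
        q,e=ik(M-RR@np.array([80,0,-41.]),RR,q)
        Q.append(q)
        if e>3: print("fail",th,e);break
    Q=np.array(Q);print(psi,Q[0].round(0),Q[-1].round(0),"maxstep",abs(np.diff(Q,axis=0)).max(0).round(0))
E
```

```text
[602. -67. 319.]
rotvec/90deg to down,x az180: [0.105 0.631 0.064]
to az142: [ 0.309  0.569 -0.322]
0 [-8. 30.  5. 94. -3. 56. 88.] [-53.  84.  43.  84.  59.  99.  34.] maxstep [5. 3. 3. 1. 6. 3. 6.]
-20 [-6. 29.  5. 95. -3. 56. 71.] [-54.  81.  42.  85.  60. 101.  15.] maxstep [5. 3. 3. 1. 6. 3. 6.]
-38 [-4. 28.  6. 97. -3. 55. 55.] [-54.  78.  40.  87.  62. 102.  -4.] maxstep [5. 4. 3. 1. 6. 3. 6.]
-60 [ -3.  26.   6. 100.  -3.  54.  35.] [-55.  75.  38.  90.  63. 104. -27.] maxstep [5. 4. 2. 1. 6. 3. 6.]
-90 [ -2.  23.   7. 105.  -3.  52.   7.] [-56.  71.  35.  96.  63. 107. -61.] maxstep [5. 4. 2. 1. 7. 3. 7.]
```

```bash
python3 -m jog '[{"slide":[0,0.03,0.02],"rotation":[0.039,0.071,-0.04]},{"slide":[0,0.03,0.02],"rotation":[0.039,0.071,-0.04]},{"slide":[0,0.03,0.02],"rotation":[0.039,0.071,-0.04]},{"slide":[0,0.03,0],"rotation":[0.039,0.071,-0.04]},{"slide":[0,0.03,0],"rotation":[0.039,0.071,-0.04]},{"slide":[0,0.03,0],"rotation":[0.039,0.071,-0.04]},{"slide":[0,0.03,0],"rotation":[0.039,0.071,-0.04]},{"slide":[0,0.03,0],"rotation":[0.039,0.071,-0.04]}]'; cat > st.py <<'E'
from plan import *
from h import ctrl
import sys
o=ctrl.get_obs();print(o['time'],o['joint_pos'].round(1),o["tcp_pos"].round(1))
R=np.array(o["tcp_rot"])
if len(sys.argv)>4:
    az,x,y,z=map(float,sys.argv[1:5])
    print("rot",(Ro.from_matrix(Rof(az)@R.T).as_rotvec()/(np.pi/2)).round(3),"slide",((np.array([x,y,z])-o["tcp_pos"])/500).round(3))
E
python3 st.py 142 464.5 239.5 200
```

```text
time: 12.4
tcp_pos: [611.5, -12.2, 341.0]
tcp_rot: [[-0.81, 0.481, 0.334], [0.436, 0.876, -0.204], [-0.391, -0.02, -0.92]]
contact_force: [0.6, -1.4, -0.6]
grip_width: 0.597
gripper_force: 0.0
12.4 [-14.3   6.3   0.8 105.5  20.1  53.1  37.9] [611.5 -12.2 341. ]
rot [ 0.151  0.207 -0.104] slide [-0.294  0.503 -0.282]
```

```bash
python3 -m jog '[{"slide":[-0.042,0.072,0],"rotation":[0.05,0.069,-0.035]},{"slide":[-0.042,0.072,-0.02],"rotation":[0.05,0.069,-0.035]},{"slide":[-0.042,0.072,-0.04],"rotation":[0.05,0.069,-0.035]},{"slide":[-0.042,0.072,-0.05],"rotation":[0,0,0]},{"slide":[-0.042,0.072,-0.05],"rotation":[0,0,0]},{"slide":[-0.042,0.072,-0.05],"rotation":[0,0,0]},{"slide":[-0.042,0.072,-0.03],"rotation":[0,0,0]},{"slide":[0,0,0],"rotation":[0,0,0]},{"slide":[0,0,0],"rotation":[0,0,0]}]'; python3 st.py 142 464.5 239.5 200; python3 - <<'E'
from h import *
w=snap("wrist","w4.png")
E
```

```text
time: 13.3
tcp_pos: [464.0, 238.5, 220.0]
tcp_rot: [[-0.789, 0.615, 0.0], [0.615, 0.789, -0.009], [-0.006, -0.007, -1.0]]
contact_force: [0.6, -0.7, 0.1]
grip_width: 0.599
gripper_force: 0.0
13.3 [-27.6  13.6  -7.9 109.6   2.7  57.3  15.4] [464.  238.5 220. ]
rot [ 0.005  0.    -0.001] slide [ 0.001  0.002 -0.04 ]
```

View pics/w4.png

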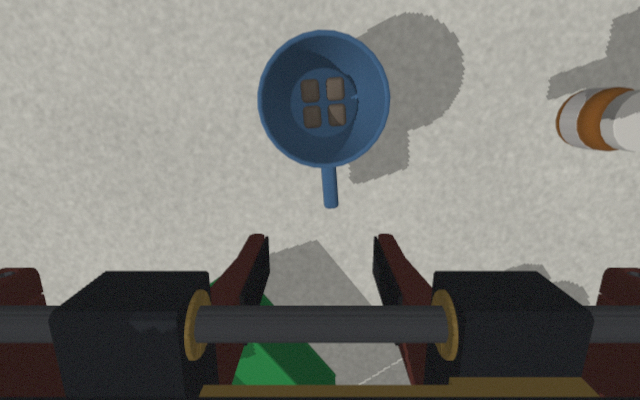

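```bash
python3 - <<'E'
from h import *
np.set_printoptions(precision=1,suppress=True)
w=snap("wrist");print(pot(w,(230,0,420,225)))
for u,v in((331,207),(324,207),(339,206),(331,172)): print(onz(w,u,v,68))
o=ctrl.get_obs();print(o["tcp_pos"],o["tcp_rot"][:,1])
E
```

```text
(array([406.7, 285.5]), np.float64(1.9864056347842052), array([474.8, 240.7]), np.float64(-33.33048976634391), np.float64(92.85186066717245))
[486.1 232.3  68. ]
[482.1 227.1  68. ]
[490.  238.8  68. ]
[459.6 252.7  68. ]
[465.4 236.3 220.5] [ 0.6  0.8 -0. ]
```

```bash
python3 -m jog '[{"slide":[0.005,0.015,-0.05],"rotation":[0,0,0.044]},{"slide":[0,0,-0.08],"rotation":[0,0,0]},{"slide":[0,0,-0.08],"rotation":[0,0,0]},{"slide":[0,0,-0.08],"rotation":[0,0,0]},{"slide":[0,0,-0.06],"rotation":[0,0,0]},{"slide":[0,0,-0.03],"rotation":[0,0,0]},{"slide":[0,0,0],"rotation":[0,0,0]},{"slide":[0,0,0],"rotation":[0,0,0]}]' 0.6; python3 -m jog '[{"slide":[0,0,0],"rotation":[0,0,0]},{"slide":[0,0,0],"rotation":[0,0,0]},{"slide":[0,0,0],"rotation":[0,0,0]},{"slide":[0,0,0],"rotation":[0,0,0]},{"slide":[0,0,0],"rotation":[0,0,0]},{"slide":[0,0,0],"rotation":[0,0,0]},{"slide":[0,0,0],"rotation":[0,0,0]}]' 0
```

```text
time: 14.2
tcp_pos: [468.0, 243.5, 30.4]
tcp_rot: [[-0.826, 0.564, 0.003], [0.564, 0.826, -0.012], [-0.01, -0.008, -1.0]]
contact_force: [-0.7, -0.5, 0.3]
grip_width: 0.599
gripper_force: 0.0
time: 14.9
tcp_pos: [466.9, 244.2, 30.0]
tcp_rot: [[-0.827, 0.563, 0.003], [0.562, 0.827, -0.012], [-0.009, -0.009, -1.0]]
contact_force: [0.5, -0.2, 3.8]
grip_width: 0.159
gripper_force: 30.0
```

```bash
python3 -m jog '[{"slide":[0,0,0.02],"rotation":[0,0,0]},{"slide":[0,0,0.04],"rotation":[0,0,0]},{"slide":[0,0,0.06],"rotation":[0,0,0]},{"slide":[0,0,0.06],"rotation":[0,0,0]},{"slide":[0,0,0.06],"rotation":[0,0,0]},{"slide":[0,0,0.03],"rotation":[0,0,0]},{"slide":[0,0,0],"rotation":[0,0,0]},{"slide":[0,0,0],"rotation":[0,0,0]}]' 0;python3 st.py 90 560 -105 165; python3 - <<'E'
from h import *
w=snap("wrist","w5.png")
s=snap("side");cv2.imwrite("pics/s5.png",cv2.resize(s["image"][100:300,200:420],None,fx=2.5,fy=2.5))
E
```

```text
time: 15.7
tcp_pos: [466.1, 243.5, 164.2]
tcp_rot: [[-0.827, 0.562, 0.002], [0.562, 0.827, -0.014], [-0.009, -0.01, -1.0]]
contact_force: [-0.2, 0.3, -3.4]
grip_width: 0.157
gripper_force: 30.0
15.7 [-27.7  17.8  -8.6 112.2   4.3  50.7  17.2] [466.1 243.5 164.2]
rot [ 0.009 -0.003 -0.62 ] slide [ 0.188 -0.697  0.002]
```

View pics/s5.png

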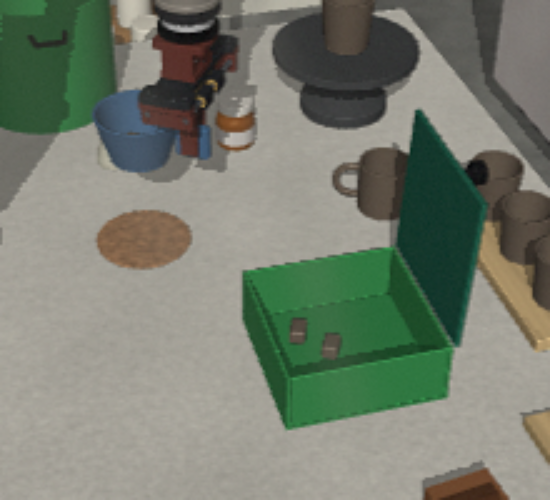

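```bash
python3 -m jog '[{"slide":[0.01,-0.03,0.002],"rotation":[0,0,-0.03]},{"slide":[0.017,-0.063,0],"rotation":[0,0,-0.057]},{"slide":[0.017,-0.063,0],"rotation":[0,0,-0.057]},{"slide":[0.017,-0.063,0],"rotation":[0,0,-0.057]},{"slide":[0.017,-0.063,0],"rotation":[0,0,-0.057]},{"slide":[0.017,-0.063,0],"rotation":[0,0,-0.057]},{"slide":[0.017,-0.063,0],"rotation":[0,0,-0.057]},{"slide":[0.017,-0.063,0],"rotation":[0,0,-0.057]},{"slide":[0.017,-0.063,0],"rotation":[0,0,-0.057]},{"slide":[0.017,-0.063,0],"rotation":[0,0,-0.057]},{"slide":[0.017,-0.063,0],"rotation":[0,0,-0.057]},{"slide":[0.01,-0.035,0],"rotation":[0,0,-0.02]}]' 0;python3 st.py 90 560 -105 165; python3 - <<'E'
from h import *
np.set_printoptions(precision=1,suppress=True)
from scipy.optimize import least_squares
for n,roi in(("top",(195,235,290,310)),("side",(225,180,290,215))):
    c=snap(n)
    q=max(blobs(c,(5,60,30),(24,255,255),100,9000,roi),key=len);P=np.array([onz(c,u,v,4)[:2] for u,v in q])
    f=least_squares(lambda a:np.hypot(*(P-a).T)-65,P.mean(0),loss="soft_l1");print(n,"mat",f.x,abs(f.fun).mean(),len(q))
    if n=="top":
        for q in blobs(c,(80,80,15),(90,255,120),500,9000,(310,110,430,180)): print("lid?",q.min(0),q.max(0),cv2.approxPolyDP(q,4,True)[:,0].tolist())
# direct lid edge from saved: side image
E
```

```text
time: 17.0
tcp_pos: [561.0, -108.0, 165.0]
tcp_rot: [[0.008, 1.0, -0.011], [1.0, -0.008, -0.011], [-0.011, -0.011, -1.0]]
contact_force: [-0.1, -0.8, -3.0]
grip_width: 0.16
gripper_force: 30.0
17.0 [ -4.5  21.6  11.  107.1  -4.2  52.3   7.9] [ 561. -108.  165.]
rot [ 0.007 -0.007  0.005] slide [-0.002  0.006 -0.   ]
top mat [403.3 286.9] 1.565654259161773 137
lid? [324 124] [409 162] [[324, 157], [392, 162], [409, 131], [326, 124]]
side mat [404.4 288.2] 1.908510426243285 87
```

```bash
python3 -m jog '[{"slide":[0,-0.008,0.02],"rotation":[-0.0833,0,0]},{"slide":[0,-0.006,0.02],"rotation":[-0.0833,0,0]},{"slide":[0,-0.004,0.02],"rotation":[-0.0833,0,0]},{"slide":[0,-0.002,0.02],"rotation":[-0.0833,0,0]},{"slide":[0,0.003,0.02],"rotation":[-0.0833,0,0]},{"slide":[0,0.006,0.02],"rotation":[-0.0833,0,0]},{"slide":[0,0.008,0.02],"rotation":[-0.0833,0,0]},{"slide":[0,0.011,0.02],"rotation":[-0.0833,0,0]}]' 0;python3 st.py
```

```text
time: 17.9
tcp_pos: [561.8, -96.9, 245.6]
tcp_rot: [[-0.001, 1.0, -0.006], [0.49, -0.005, -0.872], [-0.872, -0.004, -0.49]]
contact_force: [-0.7, -0.2, -2.6]
grip_width: 0.162
gripper_force: 30.0
17.9 [-43.6  32.2  24.7 108.3  44.4  74.7 -44.9] [561.8 -96.9 245.6]
```

```bash
python3 -m jog '[{"slide":[0,0.014,0.018],"rotation":[-0.0833,0,0]},{"slide":[0,0.016,0.016],"rotation":[-0.0833,0,0]},{"slide":[0,0.018,0.014],"rotation":[-0.0833,0,0]},{"slide":[0,0.02,0.012],"rotation":[-0.0833,0,0]},{"slide":[0,0.021,0.008],"rotation":[-0.0833,0,0]},{"slide":[0,0.022,0.006],"rotation":[-0.0833,0,0]},{"slide":[0,0.023,0.004],"rotation":[-0.0833,0,0]},{"slide":[0,0.023,0.002],"rotation":[-0.0833,0,0]},{"slide":[0,0,0],"rotation":[0,0,0]},{"slide":[0,0,0],"rotation":[0,0,0]}]' 0;python3 st.py;python3 - <<'E'
from h import *
s=snap("side");t=snap("top")
cv2.imwrite("pics/p6.png",np.hstack([cv2.resize(s["image"][80:280,230:420],(380,400)),cv2.resize(t["image"][100:300,250:440],(380,400))]))
E
```

```text
time: 18.9
tcp_pos: [561.8, -20.7, 284.5]
tcp_rot: [[-0.001, 1.0, -0.008], [-0.505, -0.007, -0.863], [-0.863, 0.003, 0.505]]
contact_force: [0.5, -0.3, -1.6]
grip_width: 0.158
gripper_force: 30.0
18.9 [-55.   67.3  33.1 103.   56.9 103.9 -59.3] [561.8 -20.7 284.5]
```

View pics/p6.png

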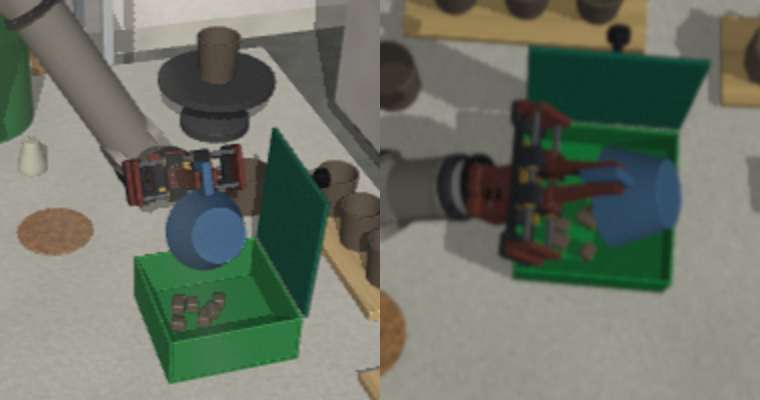

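```bash
python3 -m jog '[{"slide":[0,-0.023,-0.002],"rotation":[0.0833,0,0]},{"slide":[0,-0.023,-0.004],"rotation":[0.0833,0,0]},{"slide":[0,-0.022,-0.006],"rotation":[0.0833,0,0]},{"slide":[0,-0.021,-0.008],"rotation":[0.0833,0,0]},{"slide":[0,-0.02,-0.012],"rotation":[0.0833,0,0]},{"slide":[0,-0.018,-0.014],"rotation":[0.0833,0,0]},{"slide":[0,-0.016,-0.016],"rotation":[0.0833,0,0]},{"slide":[0,-0.014,-0.018],"rotation":[0.0833,0,0]},{"slide":[0,-0.011,-0.02],"rotation":[0.0833,0,0]},{"slide":[0,-0.008,-0.02],"rotation":[0.0833,0,0]},{"slide":[0,-0.006,-0.02],"rotation":[0.0833,0,0]},{"slide":[0,-0.003,-0.02],"rotation":[0.0833,0,0]}]' 0; python3 -m jog '[{"slide":[0,0.002,-0.02],"rotation":[0.0833,0,0]},{"slide":[0,0.004,-0.02],"rotation":[0.0833,0,0]},{"slide":[0,0.006,-0.02],"rotation":[0.0833,0,0]},{"slide":[0,0.008,-0.02],"rotation":[0.0833,0,0]},{"slide":[0,0,0.01],"rotation":[0,0,0]},{"slide":[0,0,0],"rotation":[0,0,0]}]' 0;python3 st.py 146 466 244 165; python3 - <<'E'
from h import *
s=snap("side");t=snap("top");w=snap("wrist")
cv2.imwrite("pics/p7.png",np.hstack([cv2.resize(s["image"][140:290,260:420],(400,375)),cv2.resize(w["image"],(400,375))]))
E
```

```text
time: 20.2
tcp_pos: [561.7, -114.0, 208.4]
tcp_rot: [[0.004, 1.0, -0.004], [0.865, -0.006, -0.501], [-0.501, -0.002, -0.865]]
contact_force: [-0.4, -0.7, -3.4]
grip_width: 0.161
gripper_force: 30.0
time: 20.8
tcp_pos: [561.6, -105.2, 173.0]
tcp_rot: [[0.003, 1.0, -0.006], [1.0, -0.003, -0.012], [-0.012, -0.006, -1.0]]
contact_force: [-0.5, -0.1, -1.8]
grip_width: 0.158
gripper_force: 30.0
20.8 [ -4.7  20.9  10.9 106.9  -3.9  52.9   7.7] [ 561.6 -105.2  173. ]
rot [0.009 0.    0.624] slide [-0.191  0.698 -0.016]
```

View pics/p7.png

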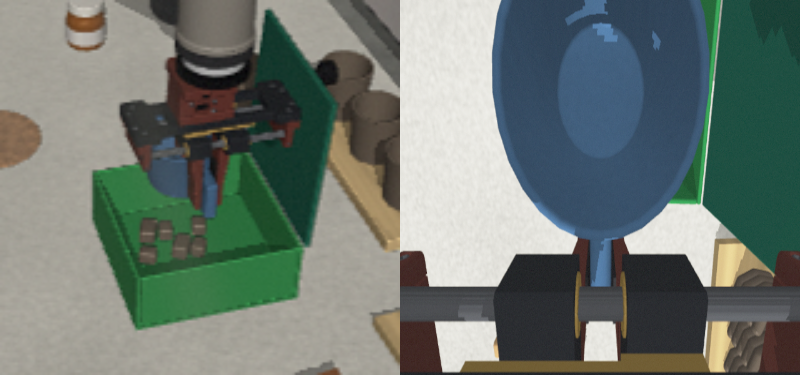

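```bash
python3 - <<'E'
from h import *
np.set_printoptions(precision=1,suppress=True)
w=snap("wrist")
q=max(blobs(w,(95,70,20),(125,255,255),3000,200000,(0,0,640,262)),key=len)
print("obs u",q[:,0].min(),q[:,0].max(),"vmin/max",q[:,1].min(),q[:,1].max())
M=np.array(w["mount"])
th=np.linspace(0,2*np.pi,72)
for tilt in(-10,-5,0,5,10,15):
    a=np.radians(tilt);P=np.c_[73+58*np.cos(th),58*np.sin(th),-42+0*th]
    g=np.array([0,0,-19]);R=np.array([[np.cos(a),0,np.sin(a)],[0,1,0],[-np.sin(a),0,np.cos(a)]])
    P=(P-g)@R.T+g
    C=(P-M[:3,3])@M[:3,:3];uv=C[:,:2]/C[:,2:]*w["f"]+[w["cx"],w["cy"]]
    print(tilt,uv[:,0].min(),uv[:,0].max(),uv[:,1].max(), "down" if (R@[1,0,0])[2]>0 else "up")
E
```

```text
obs u 148 494 vmin/max 0 261
-10 162.18851143994738 478.19763716103904 251.70918276762396 down
-5 153.7695788310815 486.5592578207899 257.8053665387014 down
0 144.50301774199642 495.7804669818778 264.1244147398272 up
5 134.22806060812232 505.9773407440325 270.59353096336275 up
10 122.72231714823226 517.4066840219905 277.1351518203543 up
15 110.17518716151727 529.8541840197164 283.66875658239996 up
```

```bash
python3 -m jog '[{"slide":[-0.01,0.03,0],"rotation":[0,0,0.03]},{"slide":[-0.017,0.063,0],"rotation":[0,0,0.057]},{"slide":[-0.017,0.063,0],"rotation":[0,0,0.057]},{"slide":[-0.017,0.063,0],"rotation":[0,0,0.057]},{"slide":[-0.017,0.063,0],"rotation":[0,0,0.057]},{"slide":[-0.017,0.063,0],"rotation":[0,0,0.057]},{"slide":[-0.017,0.063,0],"rotation":[0,0,0.057]},{"slide":[-0.017,0.063,0],"rotation":[0,0,0.057]},{"slide":[-0.017,0.063,0],"rotation":[0,0,0.057]},{"slide":[-0.017,0.063,0],"rotation":[0,0,0.057]},{"slide":[-0.017,0.063,0],"rotation":[0,0,0.057]},{"slide":[-0.012,0.04,0],"rotation":[0,0,0.022]}]' 0;python3 -m jog '[{"slide":[0,0,-0.04],"rotation":[0,0,0]},{"slide":[0,0,-0.06],"rotation":[0,0,0]},{"slide":[0,0,-0.06],"rotation":[0,0,0]},{"slide":[0,0,-0.06],"rotation":[0,0,0]},{"slide":[0,0,0],"rotation":[0,0,0]},{"slide":[0,0,0],"rotation":[0,0,0]}]' 0;python3 st.py 146 464.5 245.5 30
```

```text
time: 22.2
tcp_pos: [463.3, 250.5, 170.7]
tcp_rot: [[-0.834, 0.552, 0.002], [0.552, 0.834, -0.012], [-0.009, -0.009, -1.0]]
contact_force: [0.0, 0.0, -1.7]
grip_width: 0.156
gripper_force: 30.0
time: 22.8
tcp_pos: [465.1, 246.8, 60.9]
tcp_rot: [[-0.829, 0.559, 0.002], [0.559, 0.829, -0.014], [-0.009, -0.011, -1.0]]
contact_force: [0.5, 0.3, -2.2]
grip_width: 0.161
gripper_force: 30.0
22.8 [-28.9  26.4  -7.8 116.2   6.7  38.1  14.8] [465.1 246.8  60.9]
rot [ 0.009  0.001 -0.   ] slide [-0.001 -0.003 -0.062]
```

```bash
python3 -m jog '[{"slide":[0,-0.003,-0.03],"rotation":[0,0,0]},{"slide":[0,0,-0.02],"rotation":[0,0,0]},{"slide":[0,0,-0.008],"rotation":[0,0,0]},{"slide":[0,0,-0.004],"rotation":[0,0,0]},{"slide":[0,0,0],"rotation":[0,0,0]},{"slide":[0,0,0],"rotation":[0,0,0]}]' 0; python3 -m jog '[{"slide":[0,0,0],"rotation":[0,0,0]},{"slide":[0,0,0],"rotation":[0,0,0]},{"slide":[0,0,0],"rotation":[0,0,0]},{"slide":[0,0,0],"rotation":[0,0,0]},{"slide":[0,0,0],"rotation":[0,0,0]},{"slide":[0,0,0],"rotation":[0,0,0]}]' 0.6
```

```text
time: 23.4
tcp_pos: [465.9, 245.2, 30.2]
tcp_rot: [[-0.829, 0.56, 0.003], [0.56, 0.829, -0.012], [-0.01, -0.009, -1.0]]
contact_force: [-0.3, -0.4, -2.7]
grip_width: 0.158
gripper_force: 30.0
time: 24.0
tcp_pos: [465.7, 244.9, 29.7]
tcp_rot: [[-0.829, 0.56, 0.002], [0.56, 0.829, -0.013], [-0.009, -0.009, -1.0]]
contact_force: [0.3, -0.4, 0.2]
grip_width: 0.597
gripper_force: 0.0
```

```bash
python3 -m jog '[{"slide":[0,0,0.06],"rotation":[0,0,0]},{"slide":[0,0,0.1],"rotation":[0,0,0]},{"slide":[0,0,0.1],"rotation":[0,0,0]},{"slide":[0,0,0.1],"rotation":[0,0,0]},{"slide":[0,0,0.1],"rotation":[0,0,0]},{"slide":[0,0,0.08],"rotation":[0,0,0]}]' 0.6; python3 st.py 180 755 40 330; python3 - <<'E'
from h import *
np.set_printoptions(precision=1,suppress=True)
t=snap("top","t8.png");s=snap("side","s8.png");w=snap("wrist","w8.png")
def tri(a,b):
    o1,d1=ray(t,*a);o2,d2=ray(s,*b);d1/=np.linalg.norm(d1);d2/=np.linalg.norm(d2)
    k=np.linalg.lstsq(np.c_[d1,-d2],o2-o1,rcond=None)[0];p,q=o1+k[0]*d1,o2+k[1]*d2;return (p+q)/2,np.linalg.norm(p-q)
print("lid top +y",tri((325,124),(367,144)));print("lid top -y",tri((414,131),(394.3,185.6)))
print("knob",tri((369,118.5),(391,169)))
print("mug",tri((255,124),(350,160)))
cv2.imwrite("pics/p8.png",np.vstack([cv2.resize(t["image"][50:310,40:560],(600,300)),cv2.resize(s["image"][100:350,190:450],(300,288)).repeat(1,1) if 0 else np.hstack([cv2.resize(s["image"][110:350,200:440],(300,300)),cv2.resize(w["image"],(300,188)) if 0 else cv2.resize(w["image"][:,100:500],(300,300))])]))
E
```

```text
time: 24.6
tcp_pos: [465.8, 245.0, 303.0]
tcp_rot: [[-0.829, 0.56, 0.005], [0.56, 0.829, -0.012], [-0.01, -0.007, -1.0]]
contact_force: [0.6, 0.6, 0.1]
grip_width: 0.606
gripper_force: 0.0
24.6 [-27.1   9.7  -9.  103.    2.4  67.6  19.1] [465.8 245.  303. ]
rot [0.006 0.005 0.378] slide [ 0.578 -0.41   0.054]
lid top +y (array([703.2,  82.3, 280.6]), np.float64(1.6051039984496105))
lid top -y (array([ 705.2, -113.6,  268.1]), np.float64(0.8352035434609174))
knob (array([738.5, -15.5, 249.3]), np.float64(4.75767497897809))
mug (array([744.9, 266.7, 107.7]), np.float64(30.3815397843854))
```

View pics/p8.png

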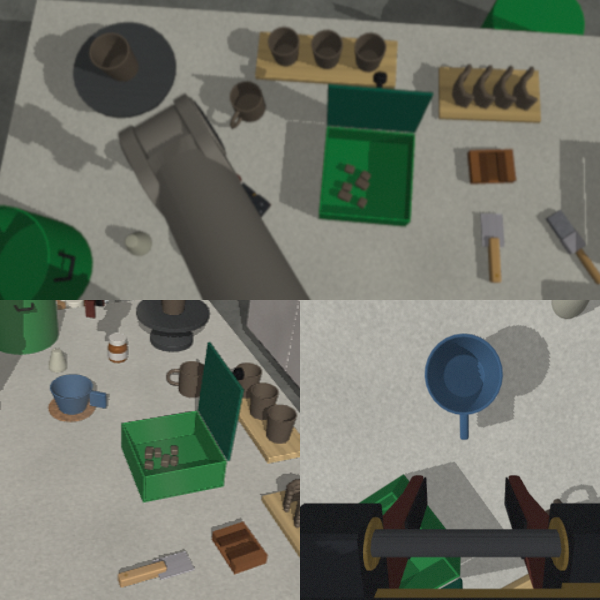

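```bash
python3 -m jog '[{"slide":[0.05,-0.03,0.04],"rotation":[0,0,0.042]},{"slide":[0.066,-0.047,0.02],"rotation":[0,0,0.042]},{"slide":[0.066,-0.047,0],"rotation":[0,0,0.042]},{"slide":[0.066,-0.047,0],"rotation":[0,0,0.042]},{"slide":[0.066,-0.047,0],"rotation":[0,0,0.042]},{"slide":[0.066,-0.047,0],"rotation":[0,0,0.042]},{"slide":[0.066,-0.047,0],"rotation":[0,0,0.042]},{"slide":[0.066,-0.047,0],"rotation":[0,0,0.042]},{"slide":[0.066,-0.047,0],"rotation":[0,0,0.042]},{"slide":[0,0,0],"rotation":[0,0,0]},{"slide":[0,0,0],"rotation":[0,0,0]}]' 0; python3 st.py 180 755 40 215
```

```text
time: 25.85
tcp_pos: [754.2, 41.2, 326.4]
tcp_rot: [[-1.0, 0.002, 0.005], [0.002, 1.0, -0.01], [-0.005, -0.01, -1.0]]
contact_force: [-0.5, 0.7, -0.1]
grip_width: 0.003
gripper_force: 0.0
25.85 [-5.5 32.  -4.5 68.2  3.  79.7 80. ] [754.2  41.2 326.4]
rot [0.006 0.003 0.002] slide [ 0.002 -0.002 -0.223]
```

```bash
python3 -m jog '[{"slide":[0,0,-0.065],"rotation":[0,0,0]},{"slide":[0,0,-0.07],"rotation":[0,0,0]},{"slide":[0,0,-0.06],"rotation":[0,0,0]},{"slide":[-0.03,0,0],"rotation":[0,0,0]},{"slide":[-0.04,0,0],"rotation":[0,0,0]},{"slide":[-0.05,0,-0.002],"rotation":[0,0,0]},{"slide":[-0.054,0,-0.002],"rotation":[0,0,0]},{"slide":[-0.037,0,-0.013],"rotation":[0,0,0]},{"slide":[-0.037,0,-0.013],"rotation":[0,0,0]},{"slide":[0,0,0],"rotation":[0,0,0]}]' 0; python3 -c "
from h import *
s=snap('side')['image'][110:310,250:450];t=snap('top')['image'][60:260,290:490];cv2.imwrite('pics/p9.png',cv2.resize(np.hstack([s,t]),None,fx=2,fy=2))"
```

```text
time: 26.85
tcp_pos: [627.2, 43.5, 216.5]
tcp_rot: [[-1.0, -0.002, 0.006], [-0.002, 1.0, -0.009], [-0.006, -0.009, -1.0]]
contact_force: [-0.2, 1.2, 0.9]
grip_width: 0.009
gripper_force: 0.0
```

View pics/p9.png

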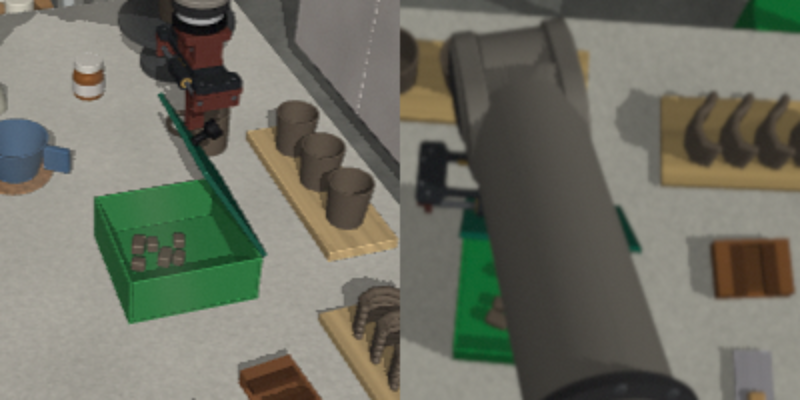

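Lid is following (about 60°); six offcuts inside. Continue the arc down.

```bash
python3 -m jog '[{"slide":[-0.064,0,-0.044],"rotation":[0,0,0]},{"slide":[-0.052,0,-0.06],"rotation":[0,0,0]},{"slide":[-0.034,0,-0.07],"rotation":[0,0,0]},{"slide":[-0.012,0,-0.05],"rotation":[0,0,0]},{"slide":[-0.002,0,-0.024],"rotation":[0,0,0]},{"slide":[0,0,0],"rotation":[0,0,0]}]' 0;python3 -m jog '[{"slide":[0,0,-0.006],"rotation":[0,0,0]},{"slide":[0,0,-0.004],"rotation":[0,0,0]},{"slide":[0,0,0],"rotation":[0,0,0]}]' 0
```

```text
time: 27.55
tcp_pos: [548.5, 42.1, 92.0]
tcp_rot: [[-1.0, 0.0, 0.007], [0.0, 1.0, -0.01], [-0.007, -0.01, -1.0]]
contact_force: [1.1, -0.8, -0.3]
grip_width: 0.005
gripper_force: 0.0
time: 27.85
tcp_pos: [550.0, 42.1, 89.1]
tcp_rot: [[-1.0, 0.001, 0.012], [0.001, 1.0, -0.009], [-0.012, -0.009, -1.0]]
contact_force: [-0.1, -1.2, -0.5]
grip_width: 0.004
gripper_force: 0.2
```

```bash
for i in 1; do python3 -m jog '[{"slide":[0,0,-0.005],"rotation":[0,0,0]},{"slide":[0,0,-0.005],"rotation":[0,0,0]},{"slide":[0,0,0],"rotation":[0,0,0]}]' 0; done | sed -n 2,4p
```

```text
tcp_pos: [550.2, 42.2, 88.2]
tcp_rot: [[-1.0, 0.001, 0.012], [0.001, 1.0, -0.009], [-0.012, -0.009, -1.0]]
contact_force: [-13.3, -1.5, 41.2]
```

```bash
python3 -m jog '[{"slide":[0,0,0.05],"rotation":[0,0,0]},{"slide":[0,0,0.1],"rotation":[0,0,0]},{"slide":[0,-0.03,0.09],"rotation":[0,0,0]},{"slide":[-0.01,-0.08,0.05],"rotation":[0,0,0]},{"slide":[-0.01,-0.09,0.03],"rotation":[0,0,0]},{"slide":[-0.01,-0.09,0.03],"rotation":[0,0,0]},{"slide":[-0.01,-0.09,0.03],"rotation":[0,0,0]},{"slide":[-0.01,-0.09,0.03],"rotation":[0,0,0]},{"slide":[-0.01,-0.09,0],"rotation":[0,0,0]},{"slide":[-0.01,-0.08,0],"rotation":[0,0,0]},{"slide":[0,-0.04,0],"rotation":[0,0,0]},{"slide":[0,0,0],"rotation":[0,0,0]}]' 0.7; python3 st.py 180 520 -305 290;python3 -c "
from h import *
snap('wrist','w10.png')"
```

```text
time: 29.35
tcp_pos: [512.3, -302.0, 288.5]
tcp_rot: [[-1.0, 0.006, 0.009], [0.006, 1.0, -0.011], [-0.009, -0.011, -1.0]]
contact_force: [0.1, 0.3, 0.6]
grip_width: 0.696
gripper_force: 0.0
29.35 [ 21.   16.1   4.1  96.8  -0.9  66.3 114.9] [ 512.3 -302.   288.5]
rot [0.007 0.006 0.004] slide [ 0.015 -0.006  0.003]
```

View pics/w10.png

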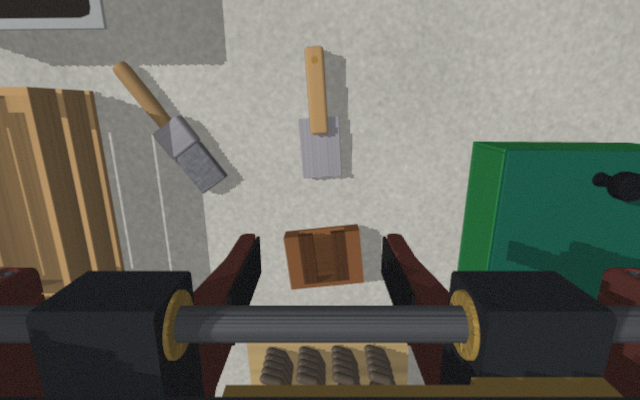

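```bash
python3 -c "
from h import *
w=snap('wrist')['image'];s=snap('side')['image']
a=cv2.resize(w[30:300,270:375],(235,600),interpolation=cv2.INTER_CUBIC)
b=cv2.resize(w[220:295,278:370],(540,300)[:1]+(300,),interpolation=cv2.INTER_CUBIC)
c=cv2.resize(s[280:340,360:420],(300,300),interpolation=cv2.INTER_CUBIC)
c=cv2.copyMakeBorder(c,0,0,0,240,0)
cv2.imwrite('pics/last.png',np.hstack([a,np.vstack([b,c])]))"
```

```text
(no output)
```

View pics/last.png

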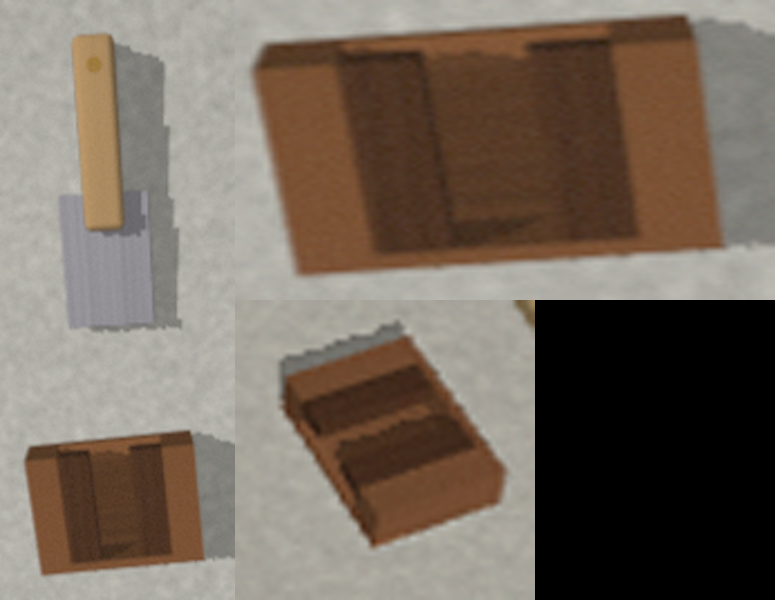

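```bash
python3 - <<'E'
from h import *
np.set_printoptions(precision=1,suppress=True)
w=snap("wrist")
B=lambda X,Y,z:onz(w,278+(X-235)/5.87,220+Y/4,z)[:2]
A=lambda X,Y,z:onz(w,270+X/2.238,30+Y/2.222,z)[:2]
az=lambda v:np.degrees(np.arctan2(v[1],v[0]))
FL,FR,BL,BR=B(257,72,26),B(697,40,26),B(299,273,26),B(722,245,26)
print("holder",FL,FR,BL,BR,(FL+FR+BL+BR)/4,"axis",az((BL+BR)/2-(FL+FR)/2),"face",az(FL-FR)+90, np.linalg.norm(FL-FR),np.linalg.norm((BL+BR-FL-FR)/2))
rf=(B(342,55,26)+B(612,40,26))/2;rb=(B(375,250,26)+B(637,236,26))/2;print("rails",rf,rb,az(rb-rf))
h=[A(73,37,24),A(111,36,24),A(122,226,24),A(86,229,24)];back=(h[0]+h[1])/2;fr=(h[2]+h[3])/2
print("handle",back,fr,(back+fr)/2,az(fr-back),np.linalg.norm(fr-back),np.linalg.norm(h[0]-h[1]))
bl=(A(70,327,13)+A(155,322,13))/2;print("blade tip",bl,az(A(155,322,13)-A(70,327,13))-90,np.linalg.norm(A(155,322,13)-A(70,327,13)),az(bl-back))
# handle mask auto
q=max(blobs(w,(8,80,60),(25,255,255),300,5000,(290,30,345,150)),key=len);print("auto handle",np.array(rect(w,q,24)))
t=snap("top")
for q in blobs(t,(8,70,60),(25,255,255),100,900,(455,250,482,300)): print("top handle",np.array(rect(t,q,24)))
for q in blobs(t,(0,70,20),(22,255,255),500,2500,(435,170,495,215)): print("top holder",np.array(rect(t,q,26)))
E
```

```text
holder [ 609.8 -349.3] [ 598.1 -251.4] [ 683.4 -341.6] [ 672.1 -243.3] [ 640.9 -296.4] axis 6.083235951647602 face 6.797516626775391 98.6624363759415 74.25191372032731
rails [ 601.  -300.2] [ 671.7 -293.4] 5.477318092039532
handle [ 377.6 -309.6] [ 473.5 -303.6] [ 425.6 -306.6] 3.557349900922246 96.10518791538715 19.29003834106199
blade tip [ 529.5 -299.1] 3.6668194358598214 48.895750007220094 3.962845257054887
auto handle [ 424.2 -309.7   98.    21.     3.4]
top handle [ 424.6 -308.3   96.9   25.3    3.4]
top holder [ 639.5 -299.9  103.7   79.7  -85.7]
```

```bash
python3 -m jog '[{"slide":[-0.06,-0.004,-0.05],"rotation":[0,0,0.04]},{"slide":[-0.06,-0.004,-0.05],"rotation":[0,0,0]},{"slide":[-0.055,-0.003,-0.06],"rotation":[0,0,0]},{"slide":[0,0,-0.09],"rotation":[0,0,0]},{"slide":[0,0,-0.09],"rotation":[0,0,0]},{"slide":[0,0,-0.09],"rotation":[0,0,0]},{"slide":[0,0,-0.08],"rotation":[0,0,0]},{"slide":[0,0,-0.04],"rotation":[0,0,0]},{"slide":[0,0,0],"rotation":[0,0,0]},{"slide":[0,0,0],"rotation":[0,0,0]}]' 0.7; python3 st.py 183.6 425 -307.5 4
```

```text
time: 30.6
tcp_pos: [426.8, -302.9, 13.7]
tcp_rot: [[-0.998, -0.064, 0.01], [-0.064, 0.998, -0.008], [-0.009, -0.009, -1.0]]
contact_force: [0.2, 0.0, 0.1]
grip_width: 0.702
gripper_force: 0.0
30.6 [ 26.4  30.3   2.6 119.   -2.3  30.  124.2] [ 426.8 -302.9   13.7]
rot [ 0.005  0.006 -0.001] slide [-0.004 -0.009 -0.019]
```

```bash
python3 -m jog '[{"slide":[-0.003,-0.009,-0.016],"rotation":[0.005,0.006,0]},{"slide":[0,0,0],"rotation":[0,0,0]},{"slide":[0,0,0],"rotation":[0,0,0]}]' 0.7; python3 -m jog '[{"slide":[0,0,0],"rotation":[0,0,0]},{"slide":[0,0,0],"rotation":[0,0,0]},{"slide":[0,0,0],"rotation":[0,0,0]},{"slide":[0,0,0],"rotation":[0,0,0]},{"slide":[0,0,0],"rotation":[0,0,0]},{"slide":[0,0,0],"rotation":[0,0,0]},{"slide":[0,0,0],"rotation":[0,0,0]}]' 0; python3 -m jog '[{"slide":[0,0,0.003],"rotation":[0,0,0]},{"slide":[0,0,0],"rotation":[0,0,0]},{"slide":[0,0,0],"rotation":[0,0,0]}]' 0;python3 st.py 185.6 555 -305.6 6;python3 - <<'E'
from h import *
np.set_printoptions(precision=1,suppress=True)
w=snap("wrist","w12.png");t=snap("top")
q=max(blobs(t,(8,70,60),(25,255,255),60,900,(450,240,490,300)),key=len);print(np.array(rect(t,q,24)))
hsv=cv2.cvtColor(t["image"],cv2.COLOR_BGR2HSV);print(hsv[245,455:482].tolist())
E
```

```text
time: 30.9
tcp_pos: [425.0, -308.7, 5.9]
tcp_rot: [[-0.998, -0.062, 0.002], [-0.062, 0.998, -0.002], [-0.001, -0.002, -1.0]]
contact_force: [-0.3, -0.5, -0.4]
grip_width: 0.702
gripper_force: 0.0
time: 31.6
tcp_pos: [424.7, -308.2, 5.2]
tcp_rot: [[-0.998, -0.062, 0.001], [-0.062, 0.998, -0.001], [-0.0, -0.001, -1.0]]
contact_force: [0.2, 0.7, 1.0]
grip_width: 0.25
gripper_force: 30.0
time: 31.9
tcp_pos: [424.5, -307.9, 6.6]
tcp_rot: [[-0.998, -0.062, 0.0], [-0.062, 0.998, -0.001], [-0.0, -0.001, -1.0]]
contact_force: [-0.5, 0.3, -0.5]
grip_width: 0.25
gripper_force: 30.0
31.9 [ 27.2  31.4   2.4 118.4  -2.4  30.2 124.9] [ 424.5 -307.9    6.6]
rot [0.    0.    0.022] slide [ 0.261  0.005 -0.001]
[ 388.7 -308.9   25.1   25.     4.3]
[[25, 15, 99], [15, 6, 89], [135, 5, 101], [150, 5, 112], [140, 7, 114], [150, 7, 114], [160, 7, 117], [140, 7, 117], [150, 6, 119], [140, 6, 121], [143, 8, 121], [140, 6, 121], [130, 6, 121], [150, 4, 121], [120, 6, 120], [140, 6, 121], [140, 6, 122], [140, 6, 122], [140, 6, 122], [165, 4, 124], [24, 9, 135], [27, 18, 143], [25, 19, 144], [27, 18, 144], [27, 19, 146], [33, 21, 149], [25, 19, 149]]
```

```bash
python3 -m jog '[{"slide":[0.04,-0.002,0],"rotation":[0,0,0.011]},{"slide":[0.05,-0.003,0],"rotation":[0,0,0.011]},{"slide":[0.03,-0.003,0],"rotation":[0,0,0]},{"slide":[0,0,0],"rotation":[0,0,0]},{"slide":[0,0,0],"rotation":[0,0,0]},{"slide":[0,0,0],"rotation":[0,0,0]}]' 0;python3 st.py 185.6 555 -305.6 6;python3 - <<'E'
from h import *
np.set_printoptions(precision=1,suppress=True)
t=snap("top","t13.png");s=snap("side","s13.png")
for v in range(206,232,3):
    r=t["image"][v,445:492].astype(int);h=cv2.cvtColor(t["image"],cv2.COLOR_BGR2HSV)[v,445:492]
    m=np.nonzero((h[:,0]>100)&(h[:,0]<175))[0]+445
    o=np.nonzero((h[:,1]>80))[0]+445
    print(v,"grey",(m.min(),m.max(),len(m)) if len(m) else None,"brown",(o.min(),o.max()) if len(o) else None, [onz(t,x,v,13)[:2].round(0).tolist() for x in ([m.min(),m.max()] if len(m) else [])])
E
```

```text
time: 32.6
tcp_pos: [483.0, -312.1, 6.4]
tcp_rot: [[-0.995, -0.096, -0.001], [-0.096, 0.995, -0.001], [0.001, -0.0, -1.0]]
contact_force: [-0.0, 0.5, -1.4]
grip_width: 0.247
gripper_force: 30.0
32.6 [ 24.9  34.6   2.2 111.5  -2.2  34.  124. ] [ 483.  -312.1    6.4]
rot [ 0.    -0.001  0.001] slide [ 0.144  0.013 -0.001]
206 grey None brown (np.int64(448), np.int64(485)) []
209 grey None brown None []
212 grey None brown None []
215 grey (np.int64(457), np.int64(473), 17) brown None [[582.0, -282.0], [585.0, -324.0]]
218 grey (np.int64(457), np.int64(474), 18) brown None [[574.0, -282.0], [577.0, -327.0]]
221 grey (np.int64(457), np.int64(474), 18) brown None [[566.0, -282.0], [569.0, -327.0]]
224 grey (np.int64(458), np.int64(475), 17) brown None [[558.0, -284.0], [561.0, -329.0]]
227 grey (np.int64(458), np.int64(475), 18) brown None [[550.0, -285.0], [553.0, -329.0]]
230 grey (np.int64(459), np.int64(475), 17) brown None [[542.0, -287.0], [545.0, -329.0]]
```

```bash
python3 -m jog '[{"slide":[0.02,0.002,0],"rotation":[0,0,0]},{"slide":[0.02,0.002,0],"rotation":[0,0,0]},{"slide":[0.02,0.002,0],"rotation":[0,0,0]},{"slide":[0,0,0],"rotation":[0,0,0]}]' 0|sed -n 2,4p;python3 -m jog '[{"slide":[0.02,0.002,0],"rotation":[0,0,0]},{"slide":[0.02,0.002,0],"rotation":[0,0,0]},{"slide":[0.02,0.002,0],"rotation":[0,0,0]},{"slide":[0.01,0.001,0],"rotation":[0,0,0]},{"slide":[0,0,0],"rotation":[0,0,0]}]' 0
```

```text
tcp_pos: [517.3, -308.3, 6.9]
tcp_rot: [[-0.995, -0.099, 0.003], [-0.099, 0.995, -0.001], [-0.002, -0.001, -1.0]]
contact_force: [0.4, 0.3, -1.2]
time: 33.6
tcp_pos: [550.8, -305.1, 6.6]
tcp_rot: [[-0.995, -0.098, 0.001], [-0.098, 0.995, -0.001], [-0.001, -0.001, -1.0]]
contact_force: [0.6, 0.4, -1.9]
grip_width: 0.249
gripper_force: 30.0
```

Smooth; push on to contact in small steps.

```bash
python3 -m jog '[{"slide":[0.004,0.0004,0],"rotation":[0,0,0]},{"slide":[0.004,0.0004,0],"rotation":[0,0,0]},{"slide":[0,0,0],"rotation":[0,0,0]},{"slide":[0,0,0],"rotation":[0,0,0]}]' 0|sed -n 2,4p;python3 -m jog '[{"slide":[0.004,0.0004,0],"rotation":[0,0,0]},{"slide":[0.002,0,0],"rotation":[0,0,0]},{"slide":[0,0,0],"rotation":[0,0,0]},{"slide":[0,0,0],"rotation":[0,0,0]}]' 0|sed -n 2,4p
```

```text
tcp_pos: [552.5, -305.5, 6.4]
tcp_rot: [[-0.995, -0.096, -0.001], [-0.096, 0.995, -0.001], [0.001, -0.001, -1.0]]
contact_force: [-2.5, -0.1, -1.2]
tcp_pos: [552.6, -305.5, 6.0]
tcp_rot: [[-0.995, -0.095, -0.006], [-0.095, 0.995, 0.0], [0.006, 0.001, -1.0]]
contact_force: [-9.9, -0.6, 3.7]
```

```bash
python3 -m jog '[{"slide":[0.004,0,-0.002],"rotation":[0,0,0]},{"slide":[0,0,0],"rotation":[0,0,0]},{"slide":[0,0,0],"rotation":[0,0,0]}]' 0|sed -n 2,4p;python3 -m jog '[{"slide":[0,0,0],"rotation":[0,0,0]},{"slide":[0,0,0],"rotation":[0,0,0]},{"slide":[0,0,0],"rotation":[0,0,0]},{"slide":[0,0,0],"rotation":[0,0,0]},{"slide":[0,0,0],"rotation":[0,0,0]},{"slide":[0,0,0],"rotation":[0,0,0]}]' 0.6;python3 -m jog '[{"slide":[0,0,0.05],"rotation":[0,0,0]},{"slide":[0,0,0.1],"rotation":[0,0,0]},{"slide":[0,0,0.1],"rotation":[0,0,0]},{"slide":[0,0,0.1],"rotation":[0,0,0]},{"slide":[-0.04,0,0.09],"rotation":[0,0,0]},{"slide":[-0.06,0,0.05],"rotation":[0,0,0]},{"slide":[-0.04,0,0],"rotation":[0,0,0]},{"slide":[0,0,0],"rotation":[0,0,0]},{"slide":[0,0,0],"rotation":[0,0,0]}]' 0.6|sed -n 2,4p;python3 - <<'E'
from h import *
np.set_printoptions(precision=1,suppress=True)
w=snap("wrist","w14.png");t=snap("top","t14.png");s=snap("side","s14.png")
for q in blobs(w,(8,80,60),(25,255,255),300,9000,(150,20,480,260)): print("brown",q.min(0),q.max(0),np.array(rect(w,q,24)))
print("pot",pot(t,(195,220,275,305)))
# orange handle vs dark red-brown rack separation along handle axis
hsv=cv2.cvtColor(w["image"],cv2.COLOR_BGR2HSV)
for x in range(500,620,6):
    p=proj(w,[x,-305.5-(552.5-x)*0.097,24]);print(x,p.round(0),hsv[int(p[1]),int(p[0])])
E
```

```text
tcp_pos: [552.9, -305.7, 5.2]
tcp_rot: [[-0.995, -0.095, -0.009], [-0.095, 0.995, 0.001], [0.009, 0.001, -1.0]]
contact_force: [-14.6, 0.1, 9.5]
time: 35.3
tcp_pos: [558.9, -304.9, 5.7]
tcp_rot: [[-0.995, -0.097, 0.001], [-0.097, 0.995, -0.001], [-0.001, -0.001, -1.0]]
contact_force: [0.7, -0.9, 0.1]
grip_width: 0.601
gripper_force: 0.0
tcp_pos: [488.8, -304.8, 250.7]
tcp_rot: [[-0.995, -0.097, 0.001], [-0.097, 0.995, -0.001], [-0.001, -0.001, -1.0]]
contact_force: [-0.4, 0.2, 0.1]
brown [306 181] [323 259] [ 547.1 -306.1   97.    20.     5.7]
pot (array([451.1, 281.8]), np.float64(3.1808477723948485), array([513.9, 234.5]), np.float64(-36.96362805511638), np.float64(88.7358230998373))
500 [315. 182.] [ 16  91 123]
506 [315. 187.] [ 17 113 162]
512 [315. 192.] [ 17 114 164]
518 [315. 197.] [ 18 156 147]
524 [315. 202.] [ 16 112 166]
530 [315. 207.] [ 17 116 165]
536 [315. 212.] [ 17 111 167]
542 [315. 217.] [ 16 114 166]
548 [315. 222.] [ 17 110 163]
554 [315. 227.] [ 18 111 165]
560 [315. 232.] [ 17 113 162]
566 [315. 236.] [ 17 114 166]
572 [315. 241.] [ 17 111 167]
578 [315. 246.] [ 17 112 162]
584 [315. 250.] [ 17 113 165]
590 [315. 255.] [ 17 111 163]
596 [315. 259.] [ 16 110 165]
602 [315. 264.] [135  11 143]
608 [315. 269.] [135  10 107]
614 [315. 273.] [132  12 109]
```

```bash
python3 - <<'E'
from h import *
np.set_printoptions(precision=1,suppress=True)
w=snap("wrist")
hsv=cv2.cvtColor(w["image"],cv2.COLOR_BGR2HSV)
for u in (270,280,290,300,307,311,315,319,323,330,337,343,350,360):
    print(u,[(v,hsv[v,u].tolist()) for v in range(250,276,2)])
# scraper blade grey outside the rack?
E
```

```text
270 [(250, [25, 17, 165]), (252, [23, 12, 171]), (254, [30, 12, 170]), (256, [34, 12, 166]), (258, [30, 9, 162]), (260, [23, 13, 161]), (262, [17, 37, 125]), (264, [11, 115, 89]), (266, [11, 130, 112]), (268, [12, 132, 108]), (270, [13, 146, 101]), (272, [12, 136, 105]), (274, [11, 69, 136])]
280 [(250, [23, 12, 176]), (252, [30, 11, 168]), (254, [27, 13, 172]), (256, [14, 49, 125]), (258, [12, 141, 83]), (260, [14, 136, 86]), (262, [12, 127, 84]), (264, [12, 144, 94]), (266, [13, 149, 116]), (268, [13, 149, 116]), (270, [13, 147, 116]), (272, [13, 142, 120]), (274, [13, 154, 114])]
290 [(250, [33, 13, 174]), (252, [26, 11, 170]), (254, [26, 12, 173]), (256, [16, 51, 126]), (258, [13, 149, 120]), (260, [13, 144, 92]), (262, [14, 152, 57]), (264, [12, 143, 57]), (266, [12, 133, 71]), (268, [15, 147, 71]), (270, [12, 126, 73]), (272, [12, 131, 72]), (274, [11, 126, 75])]
300 [(250, [133, 12, 149]), (252, [128, 14, 150]), (254, [130, 10, 149]), (256, [126, 9, 145]), (258, [125, 10, 150]), (260, [132, 9, 149]), (262, [11, 79, 68]), (264, [12, 144, 55]), (266, [14, 143, 75]), (268, [12, 1
[... 2341 characters left out ...]
(266, [13, 146, 117]), (268, [13, 154, 114]), (270, [13, 146, 117]), (272, [13, 143, 116]), (274, [13, 144, 117])]
350 [(250, [30, 13, 172]), (252, [27, 15, 172]), (254, [30, 12, 171]), (256, [17, 35, 138]), (258, [12, 85, 93]), (260, [12, 136, 86]), (262, [14, 131, 82]), (264, [12, 139, 103]), (266, [13, 152, 116]), (268, [13, 150, 117]), (270, [13, 146, 117]), (272, [13, 143, 116]), (274, [13, 146, 117])]
360 [(250, [30, 10, 173]), (252, [27, 15, 173]), (254, [26, 11, 178]), (256, [27, 14, 176]), (258, [30, 13, 177]), (260, [23, 17, 132]), (262, [30, 14, 128]), (264, [38, 8, 127]), (266, [18, 10, 126]), (268, [30, 11, 121]), (270, [17, 14, 126]), (272, [30, 13, 122]), (274, [25, 12, 131])]
```

```bash
python3 -m jog '[{"slide":[0,0.06,0],"rotation":[0,0,-0.038]},{"slide":[0.004,0.094,0],"rotation":[0,0,-0.038]},{"slide":[0.004,0.094,0],"rotation":[0,0,-0.038]},{"slide":[0.004,0.094,0],"rotation":[0,0,-0.038]},{"slide":[0.004,0.094,0],"rotation":[0,0,-0.038]},{"slide":[0.004,0.094,0],"rotation":[0,0,-0.038]},{"slide":[0.004,0.094,0],"rotation":[0,0,-0.038]},{"slide":[0.004,0.094,-0.01],"rotation":[0,0,-0.038]},{"slide":[0.004,0.094,-0.01],"rotation":[0,0,-0.038]},{"slide":[0.004,0.094,-0.01],"rotation":[0,0,-0.038]},{"slide":[0.004,0.094,-0.01],"rotation":[0,0,-0.038]},{"slide":[0.004,0.09,-0.02],"rotation":[0,0,-0.038]}]' 0.6 >/dev/null;python3 -m jog '[{"slide":[0,0,0],"rotation":[0,0,0]},{"slide":[0,0,0],"rotation":[0,0,0]}]' 0.6 >/dev/null; python3 st.py 145 509 241 220;python3 - <<'E'
from h import *
np.set_printoptions(precision=1,suppress=True)
w=snap("wrist","w15.png")
print(pot(w,(200,0,450,230)))
q=max(blobs(w,(95,70,20),(125,255,255),300,90000,(200,0,450,230)),key=len)
print(q.min(0),q.max(0),[(v,q[q[:,1]==v,0].min(),q[q[:,1]==v,0].max()) for v in range(10,q[:,1].max()+1,12)])
t=snap("top","t15.png");print(pot(t,(195,220,275,305)))
cs=blobs(t,(95,70,20),(125,255,255),300,9000,(195,215,290,305))
for c in cs: print(c.min(0),c.max(0))
for q in blobs(t,(5,60,30),(24,255,255),30,9000,(195,235,290,310)): print("mat",q.min(0),q.max(0))
E
```

```text
37.8 [-23.8  17.7  -9.7 104.1   3.4  58.7  19.9] [510.2 241.3 219.6]
rot [ 0.001 -0.001  0.003] slide [-0.002 -0.001  0.001]
(array([448.6, 283.4]), np.float64(2.0217102420184005), array([517.3, 239.6]), np.float64(-32.51607310827198), np.float64(92.84716184967844))Traceback (most recent call last):
  File "<stdin>", line 6, in <module>
    return umr_minimum(a, axis, None, out, keepdims, initial, where)
ValueError: zero-size array to reduction operation minimum which has no identity
```

```bash
python3 -m jog '[{"slide":[-0.001,0.003,-0.05],"rotation":[0,0,0.016]},{"slide":[0,0,-0.08],"rotation":[0,0,0]},{"slide":[0,0,-0.08],"rotation":[0,0,0]},{"slide":[0,0,-0.08],"rotation":[0,0,0]},{"slide":[0,0,-0.06],"rotation":[0,0,0]},{"slide":[0,0,-0.028],"rotation":[0,0,0]},{"slide":[0,0,0],"rotation":[0,0,0]},{"slide":[0,0,0],"rotation":[0,0,0]}]' 0.6; python3 -m jog '[{"slide":[0,0,0],"rotation":[0,0,0]},{"slide":[0,0,0],"rotation":[0,0,0]},{"slide":[0,0,0],"rotation":[0,0,0]},{"slide":[0,0,0],"rotation":[0,0,0]},{"slide":[0,0,0],"rotation":[0,0,0]},{"slide":[0,0,0],"rotation":[0,0,0]},{"slide":[0,0,0],"rotation":[0,0,0]}]' 0
```

```text
time: 38.65
tcp_pos: [511.2, 241.2, 32.8]
tcp_rot: [[-0.828, 0.561, 0.001], [0.561, 0.828, -0.001], [-0.001, 0.0, -1.0]]
contact_force: [-0.5, -0.2, -0.1]
grip_width: 0.602
gripper_force: 0.0
time: 39.35
tcp_pos: [510.3, 241.6, 31.9]
tcp_rot: [[-0.829, 0.56, 0.0], [0.56, 0.829, -0.001], [-0.0, -0.001, -1.0]]
contact_force: [-0.7, -0.3, 2.6]
grip_width: 0.155
gripper_force: 30.0
```

```bash
python3 -m jog '[{"slide":[0,0,0.02],"rotation":[0,0,0]},{"slide":[0,0,0.03],"rotation":[0,0,0]},{"slide":[-0.03,0.003,0],"rotation":[0,0,0]},{"slide":[-0.04,0.003,0],"rotation":[0,0,0]},{"slide":[-0.02,0.002,0],"rotation":[0,0,0]},{"slide":[0,0,0],"rotation":[0,0,0]},{"slide":[0,0,-0.02],"rotation":[0,0,0]},{"slide":[0,0,-0.02],"rotation":[0,0,0]},{"slide":[0,0,-0.01],"rotation":[0,0,0]},{"slide":[0,0,-0.002],"rotation":[0,0,0]},{"slide":[0,0,0],"rotation":[0,0,0]},{"slide":[0,0,0],"rotation":[0,0,0]}]' 0; python3 -m jog '[{"slide":[0,0,0],"rotation":[0,0,0]},{"slide":[0,0,0],"rotation":[0,0,0]},{"slide":[0,0,0],"rotation":[0,0,0]},{"slide":[0,0,0],"rotation":[0,0,0]},{"slide":[0,0,0],"rotation":[0,0,0]},{"slide":[0,0,0],"rotation":[0,0,0]}]' 0.6 | sed -n 2p; python3 -m jog '[{"slide":[0,0,0.05],"rotation":[0,0,0]},{"slide":[0,0,0.08],"rotation":[0,0,0]},{"slide":[0,0,0.09],"rotation":[0,0,0]},{"slide":[0,0,0.09],"rotation":[0,0,0]},{"slide":[0,0,0.07],"rotation":[0,0,0]},{"slide":[0,0,0],"rotation":[0,0,0]},{"slide":[0,0,0],"rotation":[0,0,0]}]' 0.6 | sed -n 2p;python3 - <<'E'
from h import *
np.set_printoptions(precision=1,suppress=True)
w=snap("wrist","w16.png")
print(pot(w,(200,0,450,230)))
q=max(blobs(w,(95,70,20),(125,255,255),300,90000,(200,0,450,230)),key=len);print(q.min(0),q.max(0))
for q in blobs(w,(0,25,20),(20,255,115),150,900,(200,0,450,230)): print("clay?",q.mean(0))
E
```

```text
time: 40.55
tcp_pos: [466.2, 244.5, 30.5]
tcp_rot: [[-0.828, 0.561, 0.0], [0.561, 0.828, -0.002], [-0.001, -0.002, -1.0]]
contact_force: [0.8, -3.1, 5.1]
grip_width: 0.158
gripper_force: 30.0
tcp_pos: [465.1, 245.6, 30.6]
tcp_pos: [465.4, 245.6, 221.3]
(array([403.5, 287. ]), np.float64(2.0567863685433423), array([471.1, 241.4]), np.float64(-33.977284850259345), np.float64(92.4426742940417))
[254  31] [385 207]
```

```bash
python3 -m jog '[{"slide":[0.02,-0.06,0.06],"rotation":[0,0,0]},{"slide":[0.02,-0.09,0.03],"rotation":[0,0,0]},{"slide":[0.02,-0.09,0],"rotation":[0,0,0]},{"slide":[0.02,-0.09,0],"rotation":[0,0,0]},{"slide":[0,-0.09,0],"rotation":[0,0,0]},{"slide":[0,0,0],"rotation":[0,0,0]},{"slide":[0,0,0],"rotation":[0,0,0]}]' 0.6 | sed -n 2p;python3 - <<'E'
from h import *
np.set_printoptions(precision=1,suppress=True)
t=snap("top","t17.png");s=snap("side","s17.png")
a=cv2.imread("pics/top0.png");
print("pot",pot(t,(195,220,275,305)))
for n,(u,v,u2,v2) in dict(mug=(236,118,274,164),jar=(148,172,184,204),cone=(144,245,176,274)).items(): print(n,cv2.absdiff(a[v:v2,u:u2],t["image"][v:v2,u:u2]).mean())
b=cv2.imread("pics/side0.png")
for n,(u,v,u2,v2) in dict(mug=(330,155,360,190),jar=(284,134,304,162),cone=(236,146,256,170)).items(): print(n,cv2.absdiff(b[v:v2,u:u2],s["image"][v:v2,u:u2]).mean())
for q in blobs(s,(60,80,20),(95,255,255),1000,20000,(270,130,420,300)): print("bin side",q.min(0),q.max(0))
print("expect shut lid corners side",[proj(s,p) for p in([487,83,88],[687,83,88],[687,-113,88],[487,-113,88])])
for q in blobs(t,(8,90,90),(25,255,255),60,900,(450,190,490,300)): print("scraper",np.array(rect(t,q,24)))
E
```

```text
tcp_pos: [504.3, 34.6, 264.1]
pot (array([406.8, 285.5]), np.float64(3.3095384132253116), array([470.6, 236.4]), np.float64(-37.5610931405464), np.float64(91.67219069515129))
mug 9.926964149504196
jar 7.504918981481482
cone 4.207974137931035
mug 4.552063492063492
jar 65.48869047619047
cone 2.115972222222222
bin side [297 197] [380 271]
expect shut lid corners side [array([295.7, 207.8]), array([356.9, 197.1]), array([381.3, 237.3]), array([314.4, 250.7])]
scraper [ 552.3 -306.    96.3   19.7    5.8]
scraper [ 629.5 -345.7   46.8   16.2    6.1]
scraper [ 624.8 -266.1   44.6   13.3    0.7]
```

```bash
python3 - <<'E'
from h import *
for f in("top0","t17"):
    im=cv2.imread(f"pics/{f}.png");c={"image":im}
    for q in blobs(c,(0,90,60),(22,255,255),5,400,(145,168,190,206)): print(f,"amber",q.mean(0))
    # mug darkness centroid
    g=cv2.cvtColor(im,cv2.COLOR_BGR2HSV)[118:164,232:276];m=cv2.inRange(g,(0,40,0),(25,255,110));v,u=np.nonzero(m);print(f,"mug",u.mean(),v.mean(),len(u))
for f in("side0","s17"):
    im=cv2.imread(f"pics/{f}.png");print(f,im[148,284:304:4].tolist())
E
```

```text
top0 amber [170.89795918 192.75510204]
top0 mug 21.83830275229358 20.208715596330276 872
t17 amber [170.87755102 192.75510204]
t17 mug 21.67786790266512 20.326767091541136 863
side0 [[152, 161, 163], [35, 70, 112], [43, 81, 130], [44, 79, 125], [43, 67, 100]]
s17 [[110, 118, 134], [42, 48, 90], [42, 47, 91], [45, 47, 60], [47, 47, 46]]
```

Jar and mug have not moved; the side view is only blocked by the arm.

```bash
python3 -c "
from workcell import ctrl
print(ctrl.close_job())"
```

```text
the job is handed in; nothing more can be done
None
```

I handed the job in with all six offcuts I found (two from the bench, four from the pot) in the bin, the lid shut, the empty pot upright on its mat, and the scraper home in the rack. The pot got knocked about 4 cm aside after the lid was shut, so I re-centred it. Pressing the lid down with the closed fingertips read about 41 N at the wrist for a moment; the 40 N limit is worded for the arm and gripper body, so I expect that to be fine, but I can't confirm it.

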